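# Dock the tall microscope lamp and bolt it in

### The arm

A 6-joint arm with a two-finger parallel gripper is mounted at the origin on the work surface. World frame = base frame: x ahead of the robot, y to its left, z up, the work surface at z = 0. Lengths are in m, angles in degrees, forces in N, time in s.
With the tool pointing down it reaches from about 0.375 to 0.925 m from the base axis. Payload 5.7 kg.
Tool frame: the origin (TCP) lies midway between the tips of the shut fingers; the grasp point (between the pads) lies 19 mm behind it; z points along the fingers, y is the line along which they close (so a half turn about z gives the same grasp; the last joint's range is limited). The gripper opens to 88 mm and grips with 3 to 60 N. Pads are 20 mm wide; open, the fingers measure 115 mm over their backs; the gripper's body (75 mm by 178 mm) begins 61 mm behind the grasp point.
Start: joints at [61.129, 20.558, 86.54, -0, 72.909, -6.595], TCP at [0.227, 0.555, 0.223] pointing down, gripper open.
Joint ranges: [-170.27, 170.27], [-57.76, 135], [12.27, 136.19], [-55.21, 235.2], [11.17, 155.16], [-170.74, 170.74]. Speed limits (degrees/s): [136.94, 136.94, 180, 180, 180, 180].

### API

Orientations are given as a 3x3 rotation matrix whose columns are the frame's x, y, z axes.
In Python, from cell import bot gives the robot as it stands. The module is installed in compiled form; this text tells all that it offers.
- The arm moves only by the tool carry_out, never from a script. Its argument "increments" is a list of rows, each an object with "travel": the shift along the world's x, y, z in mm, a list of three; "roll": the turn about the world's z in rad; "claw": the opening, from -1 (shut) to 1 (fully open). In form: [{"travel": [tx, ty, tz], "roll": roll, "claw": claw}, ...]. A call has 1 to 10 rows; each row shifts and turns the commanded pose from where the row before left it; what a row does not reach is not made up. A row lasts 1/12 s, in which the tool goes at most 41.7 mm and 7.16 degrees, less where a joint would pass 70% of its speed; a pose out of reach is approached as far as the arm can. A call is refused whole if a number of a shift passes 41.7 or a number of a turn 0.125, either way. A call with a gripper value outside its range is refused whole. The fingers move at their own pace and stop on an object; "squeeze" is the grip in N (left out, the last holds). Time passes only in rows, so rows that do not move let the fingers close. It gives the time, the measured TCP pose, the force, the opening and the grip force at its end, in the units of the state.
- bot.get_state(): the state, without advancing time (a new reading comes with each control period).
- bot.capture(name): name is "scene" or "top" or "wrist"; returns the picture (384x512x3 uint8, red, green, blue); there is no depth.
- bot.camera_info(name): a dict with "fx", "fy", "cx", "cy" (pixels), "R" (3x3) and "t" (3): a world point X has camera coordinates R X + t; the wrist camera has in their place "T_tool_cam" (4x4, takes a point from camera to tool coordinates, whose origin is the TCP and whose axes are the flange's). Camera axes: x right, y down, z forward; pixel columns grow to the right and rows downward; lengths in m; the calibration is good to about 2 mm. A picture is of the moment at which its call begins: read the wrist's pose just before it. camera_info takes no time and is no camera call.
- bot.job_done(): hands the job in; it is judged then, once.
The state is a dict: "time": time; "qpos": joint angles; "qvel": joint speeds; "effort": joint torques, N m; "eef_pos": TCP position; "ee_rot": TCP orientation; "wrist_force": force on the tool from outside, world axes, zero at the start; "wrist_torque": the same for the moment, N m; "width": opening from 0.0 (shut) to 1.0 (fully open); "finger_force": force on a finger pad.
Only numpy, scipy, OpenCV 4.12 (cv2) and the standard library are available. Lean on these libraries where they do the work, as an engineer would, in place of code of your own. Each camera call takes 0.05 s, during which the arm holds its last target. There are 200 camera calls.

### The job

Slide the tall lamp across the bench into the three-sided dock, pushing only on its thick foot, low down, so that it stays upright on the bench and neither its thin stem nor its white head is touched. Press the foot gently but firmly home on the sprung rubber pad (a steady push on the pad of about 12 N, at least 8 and never over 20), let go of it, then slide the dock's bolt fully across behind the foot. Leave the other things on the bench where they are.

Things in the scene. Friction and masses are not known exactly. Their poses are not given: they have to be found in the camera images.
- lamp: Tall top-heavy lamp, loose on the bench, 205 mm tall, about 0.6 kg (varies by a quarter, as does friction; sliding it takes 2 to 8 N). Its foot, the only part to touch, is a grey upright cylinder 50 mm in diameter and 45 mm tall; pushed higher it topples. Origin: centre of the foot's underside; z up. Its turn about z does not matter.
- lamp_top: The delicate upper part of the same lamp, not to be touched: steel stem 20 mm in diameter from 45 to 150 mm above the bench, then a white head 42 mm in diameter up to 205 mm. Same origin and axes as the lamp.
- dock: Fixed grey three-sided dock, no floor of its own (sizes in mm). Origin on the bench, on the channel's middle line; the lamp goes in along its +x. Side walls 10 thick, 32 tall, from x = -45 (open mouth) to 95, inner faces at y = +-35; guide blocks 36 tall outside them at x = -43 to -19, out to y = +-61. End block 42 tall at x = 95 to 115.
- dock_end (a point): Point on the bench at the middle of the inner face of the dock's end block (dock x = 95; sizes in mm). Before it is an adjustable stop with a black rubber pad (44 wide, 6 to 46 above the bench) facing the mouth, clamped at an unknown setting: the lamp's axis is between dock x = 5 and 35 when its foot first touches. The pad is a spring, 3.5 N/mm, 8 of travel; it pushes the foot back a few mm after, which is fine.
- bolt (a joint): Travel of the bolt in m along the dock's +y: near 0 open (drawn back to the -y side), 0.088 its end stop, fully across behind the foot. About 3 N moves it; it stays where left. The bolt is a steel rod 10 mm in diameter, axis 22 mm above the bench, along the dock's y at x = -31 mm in the dock's frame.
- bolt_handle (a point): A point on the axis of the bolt's dark upright round handle, 16 mm in diameter, which stands from 12 to 87 mm above the bench; the point is 65 mm above the bench. It lies at dock x = -31 mm, y = -158 mm + the bolt's travel.
- oil: Bystander, to be left alone: small amber glass bottle with a black cap, 40 diameter, 75 tall (sizes in mm). Origin: centre of its underside.
- eyepiece: Bystander, to be left alone: black microscope eyepiece standing on end, 34 diameter, 55 tall (sizes in mm). Origin: centre of its underside.
- objective: Bystander, to be left alone: brass microscope objective standing on end, 26 diameter, 42 tall (sizes in mm). Origin: centre of its underside.
- dish: Bystander, to be left alone: shallow glass dish, 90 diameter, 18 tall (sizes in mm). Origin: centre of its underside.
- driver: Bystander, to be left alone: screwdriver lying flat, 150 long (sizes in mm). Origin: centre of its underside.
- marker: Bystander, to be left alone: white plastic tent-shaped evidence marker, 50 wide, 60 tall (sizes in mm). Origin: centre of its underside.
- slides: Bystander, to be left alone: open wooden slide tray with compartments, 90 x 130, 35 tall (sizes in mm). Origin: centre of its underside.
Mind the look-alikes: they are no part of the job. What is shaped like the lamp but red or yellow is not meant.

How it is judged (in metres and radians):
On the way, in this order (a step that is already met when the one before it is completed fails the run):
1. the lamp's foot is inside the dock and pressed against the pad with at least 8 N, bolt still open (x of lamp in the frame of dock between -0.001 and 0.045 m and y of lamp in the frame of dock between -0.012 and 0.012 m and contact force between lamp and dock above 8 N and value of joint bolt below 0.03 m), for 0.3 s.
2. the lamp is let go of and the bolt is slid fully across behind its foot (x of lamp in the frame of dock between -0.001 and 0.045 m and y of lamp in the frame of dock between -0.012 and 0.012 m and value of joint bolt above 0.084 m and contact force between lamp and the arm below 0.3 N and contact force between lamp and the fingers below 0.3 N), for 0.2 s.
At the end, for the whole second after the job is handed in: The lamp stands upright (within 0.06 rad), flat on the bench and at rest in the dock, axis within 12 mm of the channel's middle line and between 1 mm short of the dock's origin and 45 mm beyond it, and the bolt is within 4 mm of its end stop behind the foot (x of lamp in the frame of dock between -0.001 and 0.045 m and y of lamp in the frame of dock between -0.012 and 0.012 m and value of joint bolt above 0.084 m and angle between lamp's own z axis and vertical below 0.06 rad and height (world z) of lamp below 0.004 m and linear speed of lamp below 0.01 m/s); the robot touches nothing.
It fails at once if the lamp tips by more than 0.2 rad (angle between lamp's own z axis and vertical above 0.2 rad).
It fails at once if the lamp is lifted 12 mm off the bench (height (world z) of lamp above 0.012 m).
It fails at once if the lamp is pressed on the dock with more than 20 N (contact force between lamp and dock above 20 N).
It fails at once if the lamp's stem or head is touched (over 0.5 N) (contact force between lamp_top and the fingers above 0.5 N or contact force between lamp_top and the arm above 0.5 N).
It fails at once if a bystander is moved by 20 mm (distance of any of oil, eyepiece, objective, dish, driver, marker, slides from where it was at the start of the episode above 0.02 m).
It also fails if it takes over 70 s, if anything falls off the work surface, if the arm or the gripper's body presses on something with over 40 N, if the wrist force passes 120 N, or if a joint passes its speed limit or range.

## Working session

There is one attempt and no reset: what is moved stays moved. The work goes in short steps, Python scripts to look and compute and a tool call to move; the robot and the scene stay as the last step left them, time stands still between calls to the robot, and variables do not carry over. Pictures are saved under pics/ and viewed, at most 10 in all, crops included, and the job is handed in when it is done.

Besides the shell and the picture viewer there is one more tool, called after "Request:" by a JSON object that holds its "op" and its "data". carry_out: Moves the arm, as the interface text tells. Its arguments: {"type":"object","properties":{"increments":{"type":"array"},"squeeze":{"type":"number"}},"required":["increments"]}

```bash
mkdir -p pics; python3 - <<'E'
from cell import bot
import cv2
for n in("scene","top"):
    cv2.imwrite(f"pics/{n}0.png",bot.capture(n)[:,:,::-1])
    print(n,bot.camera_info(n))
s=bot.get_state();print(s['eef_pos'],s['ee_rot'],s['time'],s['wrist_force'])
E
```

```text
scene {'fx': 423.1540940238129, 'fy': 423.1540940238129, 'cx': 249.9318916870656, 'cy': 190.9148752850102, 'R': array([[ 0.3070244 ,  0.95165383, -0.00953969],
       [ 0.65229181, -0.21772156, -0.72602529],
       [-0.69300174,  0.21668482, -0.68760183]]), 't': array([-0.12201275, -0.30875767,  1.4240817 ])}
top {'fx': 463.9790887212029, 'fy': 463.9790887212029, 'cx': 255.24191626012748, 'cy': 191.52506969683066, 'R': array([[ 0.01884764, -0.99977742, -0.00948002],
       [-0.98147218, -0.01669264, -0.19087619],
       [ 0.19067546,  0.01290194, -0.98156834]]), 't': array([-0.02193354,  0.52325453,  1.05050425])}
[0.22713686 0.5546711  0.22188104] [[-9.25380891e-01  3.79037675e-01 -8.04445181e-04]
 [ 3.79038483e-01  9.25379734e-01 -1.47512398e-03]
 [ 1.85289705e-04 -1.66996722e-03 -9.99998588e-01]] 0.1 [-0.03804928 -1.00051908  0.29344382]
```

View pics/scene0.png

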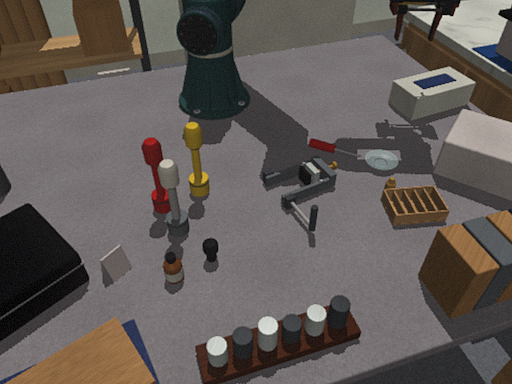

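View pics/top0.png

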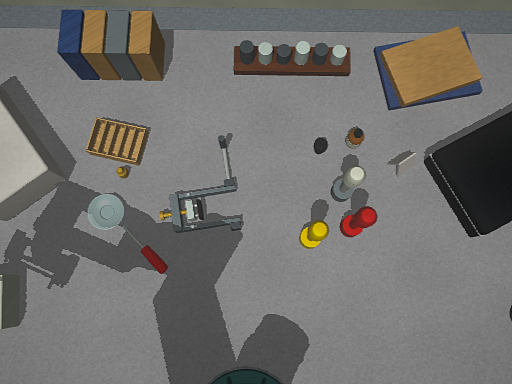

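The candidates in the top picture are a white-headed lamp with a grey foot at (343,190), a red one at (352,226) and a yellow one at (313,238). The white and grey one fits the description. The dock is at about (205,208), with its mouth to the right (world -y), and the bolt handle is at (223,140). Next is an enlarged crop to confirm.

```bash
python3 - <<'E'
import cv2
a=cv2.imread("pics/top0.png")[120:250,155:385]
b=cv2.resize(a,None,fx=3.4,fy=3.4,interpolation=cv2.INTER_CUBIC);print(b.shape)
for i in range(0,230,20): cv2.putText(b,str(155+i),(int(i*3.4),10),0,.35,(0,255,255));cv2.line(b,(int(i*3.4),12),(int(i*3.4),18),(0,255,255))
for i in range(0,130,10): cv2.putText(b,str(120+i),(0,int(i*3.4)+4),0,.33,(0,255,255))
cv2.imwrite("pics/c1.png",b)
E
```

```text
(442, 782, 3)
```

View pics/c1.png

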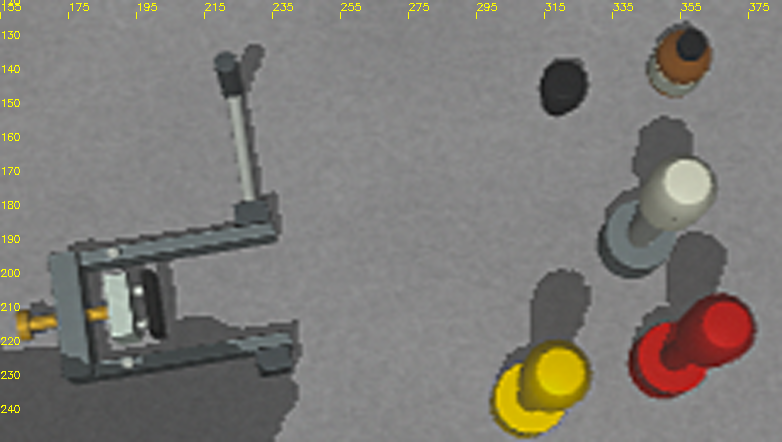

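```bash
cat > h.py <<'E'
import numpy as np, cv2
from cell import bot
from scipy.optimize import least_squares
def proj(P,n):
    c=bot.camera_info(n);q=np.atleast_2d(P)@c["R"].T+c["t"]
    return q[:,:2]/q[:,2:]*[c["fx"],c["fy"]]+[c["cx"],c["cy"]]
def back(uv,z,n):
    c=bot.camera_info(n);d=c["R"].T@np.array([(uv[0]-c["cx"])/c["fx"],(uv[1]-c["cy"])/c["fy"],1]);o=-c["R"].T@c["t"]
    return (o+d*(z-o[2])/d[2])
def D(p,P):
    P=np.atleast_2d(P)/1000.;c,s=np.cos(p[2]),np.sin(p[2])
    return np.c_[p[0]+c*P[:,0]-s*P[:,1],p[1]+s*P[:,0]+c*P[:,1],P[:,2]]
def box(x0,x1,y0,y1,z): return np.array([[x0,y0,z],[x1,y0,z],[x1,y1,z],[x0,y1,z]])
def ring(x,y,r,z): a=np.linspace(0,6.28,40);return np.c_[x+r*np.cos(a),y+r*np.sin(a),0*a+z]
def overlay(img,n,p,lamp,q=0):
    L=[D(p,b) for b in (box(95,115,-45,45,42),box(-45,95,-45,-35,32),box(-45,95,35,45,32),box(-43,-19,-61,-45,36),box(-43,-19,45,61,36),ring(-31,-158+q,8,87))]
    L+=[ring(*lamp,r,z) for r,z in((.025,0),(.025,.045),(.021,.205))]
    for l in L: cv2.polylines(img,[np.round(proj(l,n)*16).astype(int)],True,(0,0,255),1,shift=4)
E
cat > m1.py <<'E'
from h import *
P=np.array([[115,-45,42],[95,-45,42],[-45,-45,32],[-31,-158,87],[-43,-61,36],[-19,-61,36]])
uv=np.array([[50,253],[82,250],[276,222],[224,61],[270,200],[236,203]])/3.4+[155,120]
p=least_squares(lambda p:(proj(D(p,P),"top")-uv).ravel(),[.5,.1,1.5],loss='soft_l1').x
print(p,np.degrees(p[2]),(proj(D(p,P),"top")-uv).round(1).tolist())
h=back(np.array([687,180])/3.4+[155,120],.205,"top");print("head",h)
img={}
for n,(r,c,k) in {"top":((120,250),(155,385),3.4),"scene":((110,250),(130,360),3.4)}.items():
    a=cv2.imread(f"pics/{n}0.png");b=cv2.resize(a,None,fx=4,fy=4,interpolation=cv2.INTER_CUBIC)
    import h as H; o=H.proj; H.proj=lambda P,n:o(P,n)*4+1.5
    overlay(b,n,p,h[:2]); H.proj=o
    img[n]=cv2.resize(b[4*r[0]:4*r[1],4*c[0]:4*c[1]],(520,296),interpolation=cv2.INTER_AREA)
cv2.imwrite("pics/ov1.png",np.vstack([img["top"],img["scene"]]))
for nm,u,z in (("oil",(356,131),.075),("eyep",(320,144),.055),("yel",(316,230),.205),("red",(368,215),.205)): print(nm,back(u,z,"top").round(3))
E
python3 m1.py
```

```text
[0.48946459 0.07039871 1.75029477] 100.28450330308078 [[0.1, 0.6], [-1.0, 0.2], [-0.0, -0.0], [0.9, -3.0], [-0.2, -0.2], [0.0, 0.5]]
head [ 0.53575022 -0.22198634  0.205     ]
oil [ 0.669 -0.249  0.075]
eyep [ 0.642 -0.166  0.055]
yel [ 0.417 -0.137  0.205]
red [ 0.449 -0.242  0.205]
```

View pics/ov1.png

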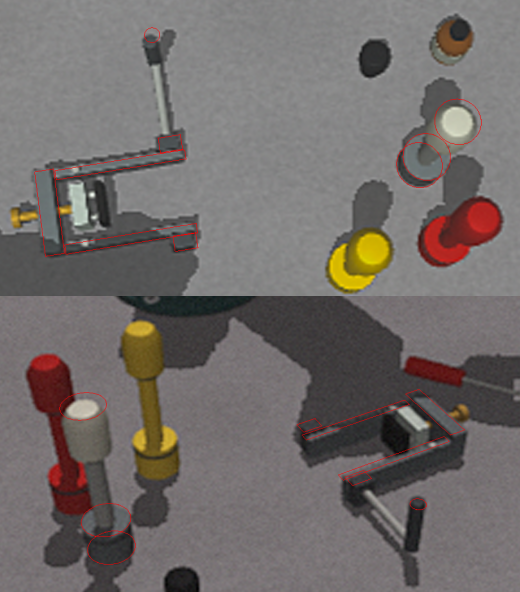

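The overlay fits. It gives the dock at (0.489, 0.070) with yaw 100.3°, the lamp at (0.536, -0.222), and the crop confirms the white head and grey foot. The head is 205 mm tall and the tool can only point down, so I need to know the gripper's shape before choosing how to push. I'll bring it into view.

Request:
{"op": "carry_out", "data": {"increments": [{"travel":[27,-33,0],"roll":0,"claw":-1},{"travel":[27,-33,0],"roll":0,"claw":-1},{"travel":[27,-33,0],"roll":0,"claw":-1},{"travel":[27,-33,0],"roll":0,"claw":-1},{"travel":[27,-33,0],"roll":0,"claw":-1},{"travel":[27,-33,0],"roll":0,"claw":-1},{"travel":[27,-33,0],"roll":0,"claw":-1},{"travel":[27,-33,0],"roll":0,"claw":-1},{"travel":[27,-33,0],"roll":0,"claw":-1},{"travel":[27,-33,0],"roll":0,"claw":-1}]}}

```text
time: 0.93
eef_pos: [0.4919, 0.2308, 0.2224]
ee_rot: [[-0.925, 0.379, -0.001], [0.379, 0.925, -0.0], [0.0, -0.0, -1.0]]
wrist_force: [0.0, 0.6, 0.3]
width: 0.281
finger_force: 0.0
```

```bash
python3 - <<'E'
from cell import bot
import cv2,numpy as np
s=bot.get_state();print(s['eef_pos'],s['ee_rot'].round(3),s['time'],s['width'],s['wrist_force'])
print(bot.camera_info("wrist"))
a=bot.capture("scene");b=bot.capture("wrist")
cv2.imwrite("pics/g1.png",np.hstack([cv2.resize(a[0:300,150:],(434,360)),cv2.resize(b,(360,360))])[:,:,::-1])
E
```

```text
[0.49192676 0.23078838 0.22240923] [[-0.925  0.379 -0.001]
 [ 0.379  0.925 -0.   ]
 [ 0.    -0.    -1.   ]] 0.9333 0.28113712467891927 [0.00530594 0.61298963 0.27518838]
{'fx': 267.9473580385503, 'fy': 267.9473580385503, 'cx': 253.2469103759211, 'cy': 195.65264789127875, 'T_tool_cam': array([[-1.32843797e-04, -9.58759232e-01, -2.84219487e-01,
         7.76322035e-02],
       [ 9.99999975e-01, -1.78108265e-04,  1.33415024e-04,
         1.10456464e-03],
       [-1.78534726e-04, -2.84219462e-01,  9.58759232e-01,
        -1.62055389e-01],
       [ 0.00000000e+00,  0.00000000e+00,  0.00000000e+00,
         1.00000000e+00]])}
```

View pics/g1.png

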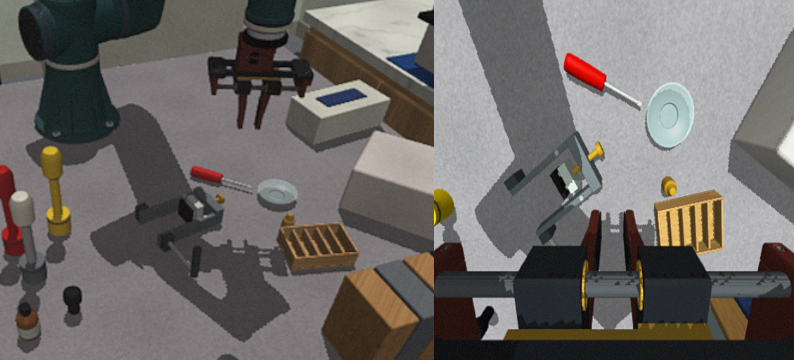

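The gripper is a wide bar carrying two narrow fingers. What matters is how deep that bar and its carriages are in tool x, so I'll raise the gripper, turn it edge-on to the scene camera and open it.

Request:
{"op": "carry_out", "data": {"increments": [{"travel":[11,-18,18],"roll":0.125,"claw":1},{"travel":[11,-18,18],"roll":0.125,"claw":1},{"travel":[11,-18,18],"roll":0.125,"claw":1},{"travel":[11,-18,18],"roll":0.125,"claw":1},{"travel":[11,-18,18],"roll":0.125,"claw":1},{"travel":[11,-18,18],"roll":0.125,"claw":1},{"travel":[11,-18,18],"roll":0.125,"claw":1},{"travel":[11,-18,18],"roll":0.125,"claw":1},{"travel":[11,-18,18],"roll":0.125,"claw":1},{"travel":[11,-18,18],"roll":0.125,"claw":1}]}}

```text
time: 1.87
eef_pos: [0.601, 0.0528, 0.4031]
ee_rot: [[-0.646, -0.763, -0.001], [-0.763, 0.646, 0.0], [0.0, 0.001, -1.0]]
wrist_force: [0.4, 0.6, -0.7]
width: 0.908
finger_force: 0.0
```

Request:
{"op": "carry_out", "data": {"increments": [{"travel":[0,0,0],"roll":0.125,"claw":1},{"travel":[0,0,0],"roll":0.125,"claw":1},{"travel":[0,0,0],"roll":0.125,"claw":1},{"travel":[0,0,0],"roll":0.035,"claw":1},{"travel":[0,0,0],"roll":0,"claw":1},{"travel":[0,0,0],"roll":0,"claw":1}]}}

```text
time: 2.37
eef_pos: [0.6008, 0.0535, 0.4022]
ee_rot: [[-0.296, -0.955, -0.001], [-0.955, 0.296, 0.0], [0.0, 0.001, -1.0]]
wrist_force: [-0.6, 0.3, 0.1]
width: 0.999
finger_force: 0.0
```

```bash
python3 - <<'E'
from h import *
s=bot.get_state();p=s['eef_pos'];R=s['ee_rot'];print(p,R.round(3),s['time'],s['width'],s['qpos'])
a=bot.capture("scene")[:,:,::-1].copy()
b=cv2.resize(a,None,fx=4,fy=4,interpolation=cv2.INTER_CUBIC)
P=lambda x,y,z:proj(p+R@np.array([x,y,z]),"scene")[0]*4+1.5
for z in range(0,-200,-20):
    for y,c in ((50,(0,255,255)),):
        cv2.line(b,*[tuple(P(x/1000,y/1000,z/1000).astype(int)) for x in (-37.5,37.5)],c,1)
        for x in (-25,-10,0,10,25): cv2.circle(b,tuple(P(x/1000,y/1000,z/1000).astype(int)),2,(0,0,255),-1)
u,v=P(0,0,-.09).astype(int);print(u,v)
cv2.imwrite("pics/g2.png",b[max(v-300,0):v+300,max(u-350,0):u+350])
E
```

```text
[0.60084775 0.05345092 0.40221533] [[-0.296 -0.955 -0.001]
 [-0.955  0.296  0.   ]
 [ 0.     0.001 -1.   ]] 2.3667 0.998531720910619 [-1.48275944e+00  1.49610103e+01  6.99538188e+01  1.21662071e-02
  9.51358834e+01 -1.64260381e+02]
1271 54
```

View pics/g2.png

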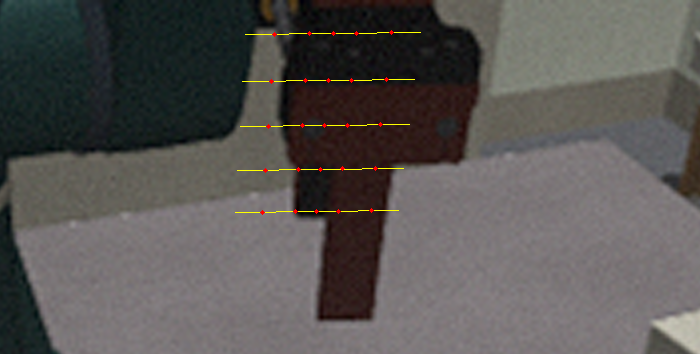

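```bash
python3 - <<'E'
from h import *
s=bot.get_state();p=s['eef_pos'];R=s['ee_rot']
c=bot.camera_info("scene");o=-c["R"].T@c["t"];print("cam",o)
def onplane(u,v,y):
    u=(u+921-1.5)/4;v=(v-1.5)/4
    d=c["R"].T@np.array([(u-c["cx"])/c["fx"],(v-c["cy"])/c["fy"],1])
    ol=R.T@(o-p);dl=R.T@d;t=(y/1000-ol[1])/dl[1];return ((ol+t*dl)*1000).round(0)
for nm,u,v,y in (("tipL",318,320,-57),("tipR",373,320,-57),("fingR up",392,165,-57),("fingL up",328,215,-57),("plateBL",290,160,-89),("plateBR",465,163,-89),("plateTR",478,85,-89),("plateTR2",480,45,-89),("plateTL",283,85,-89),("blkL",295,215,-50),("blkR",325,215,-50),("blkL far",295,215,50)):
    print(nm,onplane(u,v,y))
E
```

```text
cam [ 1.22575208 -0.25968618  0.75387135]
tipL [ 12. -57.  -4.]
tipR [-11. -57.  -3.]
fingR up [-11. -57. -69.]
fingL up [ 12. -57. -49.]
plateBL [ 33. -89. -86.]
plateBR [-31. -89. -84.]
plateTR [ -32.  -89. -113.]
plateTR2 [ -30.  -89. -127.]
plateTL [  37.  -89. -114.]
blkL [ 24. -50. -46.]
blkR [ 12. -50. -46.]
blkL far [10. 50.  2.]
```

The bar and its end plates are about ±35 mm deep in tool x. With the tool vertical, they would reach the stem before a finger reached the foot, so the tool has to lean. Wrist roll is near its -170° limit here, and the interface says unreachable poses are approached as far as the arm can. I'll test in free space whether that produces a controllable lean.

Request:
{"op": "carry_out", "data": {"increments": [{"travel":[2,0,-20],"roll":0,"claw":-1},{"travel":[2,0,-20],"roll":0,"claw":-1},{"travel":[2,0,-20],"roll":0,"claw":-1},{"travel":[2,0,-20],"roll":0,"claw":-1},{"travel":[2,0,-20],"roll":0,"claw":-1},{"travel":[2,0,-20],"roll":0,"claw":-1},{"travel":[2,0,-20],"roll":0,"claw":-1},{"travel":[2,0,-20],"roll":0,"claw":-1},{"travel":[2,0,-20],"roll":0,"claw":-1},{"travel":[2,0,-20],"roll":0,"claw":-1}]}}

```text
time: 3.25
eef_pos: [0.6212, 0.0531, 0.2016]
ee_rot: [[-0.296, -0.955, 0.0], [-0.955, 0.296, 0.0], [-0.0, -0.0, -1.0]]
wrist_force: [-0.5, 0.1, 0.8]
width: 0.281
finger_force: 0.0
```

Request:
{"op": "carry_out", "data": {"increments": [{"travel":[0,0,0],"roll":0.125,"claw":-1},{"travel":[0,0,0],"roll":0.125,"claw":-1},{"travel":[0,0,0],"roll":0.125,"claw":-1},{"travel":[0,0,0],"roll":0.125,"claw":-1},{"travel":[0,0,0],"roll":0,"claw":-1},{"travel":[0,0,0],"roll":0,"claw":-1}]}}

```text
time: 3.75
eef_pos: [0.6079, 0.1308, 0.1925]
ee_rot: [[0.062, -0.997, 0.039], [-0.99, -0.066, -0.123], [0.126, -0.031, -0.992]]
wrist_force: [-0.1, -0.3, -0.6]
width: 0.008
finger_force: 0.0
```

```bash
python3 - <<'E'
from cell import bot
s=bot.get_state();print(s['qpos'].round(2),s['eef_pos'])
E
```

```text
[  10.31   23.85   86.31   -7.9    69.11 -170.61] [0.60787776 0.13084    0.19251464]
```

The lean works: j6 holds just inside its limit (-170.6°) and the tool leans 7° sideways. I need the opposite lean, with the tips towards +y, so I'll unwind the roll to the other limit at a safe height. I'll log joint and pose pairs on the way to fit the kinematics.

Request:
{"op": "carry_out", "data": {"increments": [{"travel":[0,0,12],"roll":-0.125,"claw":1},{"travel":[0,0,12],"roll":-0.125,"claw":1},{"travel":[0,0,12],"roll":-0.125,"claw":1},{"travel":[0,0,12],"roll":-0.125,"claw":1},{"travel":[0,0,12],"roll":-0.125,"claw":1},{"travel":[0,0,12],"roll":-0.125,"claw":1},{"travel":[0,0,12],"roll":-0.125,"claw":1},{"travel":[0,0,12],"roll":-0.125,"claw":1},{"travel":[0,0,12],"roll":-0.125,"claw":1},{"travel":[0,0,12],"roll":-0.125,"claw":1}]}}

```text
time: 4.58
eef_pos: [0.6095, 0.1274, 0.3138]
ee_rot: [[-0.924, -0.367, -0.105], [-0.36, 0.93, -0.075], [0.125, -0.032, -0.992]]
wrist_force: [-1.1, 0.3, 0.9]
width: 0.722
finger_force: 0.0
```

```bash
cat > log.py <<'E'
from cell import bot
import json
s=bot.get_state();open("log.txt","a").write(json.dumps([s['qpos'].tolist(),s['eef_pos'].tolist(),s['ee_rot'].tolist()])+"\n")
print(s['qpos'].round(1),s['eef_pos'].round(4),s['time'])
E
python3 log.py
```

```text
[   7.6   22.9   70.4   -3.5   93.2 -103.8] [0.6095 0.1274 0.3138] 4.5833
```

Request:
{"op": "carry_out", "data": {"increments": [{"travel":[-12,0,4],"roll":-0.125,"claw":1},{"travel":[-12,0,4],"roll":-0.125,"claw":1},{"travel":[-12,0,4],"roll":-0.125,"claw":1},{"travel":[-12,0,4],"roll":-0.125,"claw":1},{"travel":[-12,0,4],"roll":-0.125,"claw":1},{"travel":[-12,0,4],"roll":-0.125,"claw":1},{"travel":[-12,0,4],"roll":-0.125,"claw":1},{"travel":[-12,0,4],"roll":-0.125,"claw":1},{"travel":[-12,0,4],"roll":-0.125,"claw":1},{"travel":[-12,0,4],"roll":-0.125,"claw":1}]}}

```text
time: 5.42
eef_pos: [0.4889, 0.1275, 0.3535]
ee_rot: [[-0.633, 0.767, -0.105], [0.764, 0.641, 0.076], [0.126, -0.031, -0.992]]
wrist_force: [0.6, -0.5, 1.0]
width: 1.0
finger_force: 0.0
```

```bash
python3 log.py
```

```text
[  3.2  10.1  83.2   4.7  92.5 -36.6] [0.4889 0.1275 0.3535] 5.4167
```

Request:
{"op": "carry_out", "data": {"increments": [{"travel":[24,-20,-3],"roll":-0.125,"claw":1},{"travel":[24,-20,-3],"roll":-0.125,"claw":1},{"travel":[24,-20,-3],"roll":-0.125,"claw":1},{"travel":[24,-20,-3],"roll":-0.125,"claw":1},{"travel":[24,-20,-3],"roll":-0.125,"claw":1},{"travel":[24,-20,-3],"roll":-0.125,"claw":1},{"travel":[24,-20,-3],"roll":-0.125,"claw":1},{"travel":[24,-20,-3],"roll":-0.125,"claw":1},{"travel":[24,-20,-3],"roll":-0.125,"claw":1},{"travel":[24,-20,-3],"roll":-0.125,"claw":1}]}}

```text
time: 6.25
eef_pos: [0.7299, -0.0743, 0.323]
ee_rot: [[0.525, 0.85, 0.04], [0.842, -0.526, 0.124], [0.126, -0.032, -0.992]]
wrist_force: [0.8, -0.1, -0.3]
width: 1.003
finger_force: 0.0
```

```bash
python3 log.py
```

```text
[-15.1  28.   61.1   7.5  90.6  16.9] [ 0.7299 -0.0743  0.323 ] 6.25
```

Request:
{"op": "carry_out", "data": {"increments": [{"travel":[-12,-22,-4],"roll":-0.125,"claw":1},{"travel":[-12,-22,-4],"roll":-0.125,"claw":1},{"travel":[-12,-22,-4],"roll":-0.125,"claw":1},{"travel":[-12,-22,-4],"roll":-0.125,"claw":1},{"travel":[-12,-22,-4],"roll":-0.125,"claw":1},{"travel":[-12,-22,-4],"roll":-0.125,"claw":1},{"travel":[-12,-22,-4],"roll":-0.125,"claw":1},{"travel":[-12,-22,-4],"roll":-0.125,"claw":1},{"travel":[-12,-22,-4],"roll":-0.125,"claw":1},{"travel":[-12,-22,-4],"roll":-0.125,"claw":1}]}}

```text
time: 7.08
eef_pos: [0.6076, -0.2938, 0.2832]
ee_rot: [[0.964, -0.231, 0.13], [-0.233, -0.972, 0.001], [0.126, -0.032, -0.992]]
wrist_force: [-0.4, 0.2, -0.5]
width: 1.001
finger_force: 0.0
```

```bash
python3 log.py
```

```text
[-34.1  20.7  78.1   4.4  75.1  68.5] [ 0.6076 -0.2938  0.2832] 7.0833
```

Request:
{"op": "carry_out", "data": {"increments": [{"travel":[0,-4,-5],"roll":-0.125,"claw":1},{"travel":[0,-4,-5],"roll":-0.125,"claw":1},{"travel":[0,-4,-5],"roll":-0.125,"claw":1},{"travel":[0,-4,-5],"roll":-0.125,"claw":1},{"travel":[0,-4,-5],"roll":-0.125,"claw":1},{"travel":[0,-4,-5],"roll":-0.125,"claw":1},{"travel":[0,-4,-5],"roll":-0.125,"claw":1},{"travel":[0,-4,-5],"roll":-0.125,"claw":1},{"travel":[0,-4,-5],"roll":-0.125,"claw":1},{"travel":[0,-4,-5],"roll":-0.125,"claw":1}]}}

```text
time: 7.92
eef_pos: [0.6083, -0.3329, 0.2331]
ee_rot: [[0.083, -0.996, 0.043], [-0.989, -0.088, -0.123], [0.126, -0.032, -0.992]]
wrist_force: [-0.7, 0.0, -0.7]
width: 1.002
finger_force: 0.0
```

```bash
python3 log.py; python3 - <<'E'
import json
print(json.loads(open("log.txt").read().splitlines()[-1])[2])
E
```

```text
[-31.8  25.   78.4  -5.   70.9 144.7] [ 0.6083 -0.3329  0.2331] 7.9167
[[0.08301089402064597, -0.9956288127881787, 0.04280722625789392], [-0.9885557134657335, -0.08769865091017631, -0.12274586755891029], [0.12596345838435682, -0.03212808389145637, -0.9915144947893176]]
```

Useful finding: the commanded pose continues from what was actually reached, so a lean gained at the roll limit persists. I can therefore build up the lean I want (tips towards tool -x, away from the wrist camera) at the +170° limit. I'll move to free space and roll negative there.

Request:
{"op": "carry_out", "data": {"increments": [{"travel":[2,40,3],"roll":0.03,"claw":1},{"travel":[2,40,3],"roll":0.03,"claw":1},{"travel":[2,40,3],"roll":0.03,"claw":1},{"travel":[2,40,3],"roll":0.03,"claw":1},{"travel":[2,40,0],"roll":0.03,"claw":1},{"travel":[2,40,0],"roll":0.03,"claw":1},{"travel":[2,40,0],"roll":0.03,"claw":1},{"travel":[2,40,0],"roll":0.03,"claw":1},{"travel":[2,40,0],"roll":0.03,"claw":1},{"travel":[2,40,0],"roll":0.03,"claw":1}]}}

```text
time: 8.75
eef_pos: [0.6291, 0.0692, 0.2455]
ee_rot: [[0.378, -0.922, 0.078], [-0.917, -0.385, -0.104], [0.126, -0.032, -0.992]]
wrist_force: [0.8, -0.6, 0.5]
width: 0.997
finger_force: 0.0
```

```bash
python3 log.py
```

```text
[  3.8  20.4  83.9  -6.6  71.7 163.1] [0.6291 0.0692 0.2455] 8.75
```

Request:
{"op": "carry_out", "data": {"increments": [{"travel":[0,15,-6],"roll":-0.125,"claw":1},{"travel":[0,15,-6],"roll":-0.125,"claw":1},{"travel":[0,15,-6],"roll":-0.125,"claw":1},{"travel":[0,15,-6],"roll":-0.125,"claw":1},{"travel":[0,15,-6],"roll":-0.125,"claw":1},{"travel":[0,15,-6],"roll":-0.125,"claw":1}]}}

```text
time: 9.25
eef_pos: [0.6171, -0.0008, 0.2037]
ee_rot: [[-0.08, -0.993, 0.086], [-0.989, 0.09, 0.114], [-0.121, -0.076, -0.99]]
wrist_force: [-0.2, 0.1, -0.6]
width: 1.001
finger_force: 0.0
```

```bash
python3 log.py
```

```text
[-11.1  20.6  89.9   8.1  66.  170.7] [ 0.6171 -0.0008  0.2037] 9.25
```

Request:
{"op": "carry_out", "data": {"increments": [{"travel":[0,20,0],"roll":-0.125,"claw":1},{"travel":[0,20,0],"roll":-0.125,"claw":1},{"travel":[0,20,0],"roll":-0.125,"claw":1},{"travel":[0,20,0],"roll":-0.125,"claw":1},{"travel":[0,20,0],"roll":-0.125,"claw":1}]}}

```text
time: 9.67
eef_pos: [0.5639, -0.0111, 0.1477]
ee_rot: [[-0.45, -0.838, 0.309], [-0.822, 0.524, 0.224], [-0.349, -0.154, -0.924]]
wrist_force: [0.7, 0.3, -0.8]
width: 0.997
finger_force: 0.0
```

```bash
python3 log.py
```

```text
[-20.9  16.6 110.7  27.7  43.4 170.7] [ 0.5639 -0.0111  0.1477] 9.6667
```

The lean is now 20° back and 9° sideways, and yaw is free away from the limit. Next I measure clearances around the lamp (marker, black case, red and yellow lamps), lift, and turn towards the push direction.

Request:
{"op": "carry_out", "data": {"increments": [{"travel":[0,0,20],"roll":0.1,"claw":0.0},{"travel":[0,0,20],"roll":0.1,"claw":-0.4},{"travel":[0,0,20],"roll":0.1,"claw":-0.4},{"travel":[0,0,20],"roll":0.1,"claw":-0.4},{"travel":[0,0,20],"roll":0.1,"claw":-0.4},{"travel":[0,0,20],"roll":0.1,"claw":-0.4},{"travel":[0,0,20],"roll":0.1,"claw":-0.4},{"travel":[0,0,20],"roll":0.1,"claw":-0.4},{"travel":[0,0,10],"roll":0.1,"claw":-0.4},{"travel":[0,0,0],"roll":0,"claw":-0.4}]}}

```text
time: 10.5
eef_pos: [0.5658, -0.0101, 0.3198]
ee_rot: [[0.375, -0.927, 0.016], [-0.861, -0.341, 0.377], [-0.344, -0.155, -0.926]]
wrist_force: [-0.2, -0.1, 0.3]
width: 0.312
finger_force: 0.0
```

```bash
cat >> h.py <<'E'
def tri(ut,us):
    A=[];B=[]
    f=lambda X:np.r_[proj(X,"top")[0]-ut,proj(X,"scene")[0]-us]
    r=least_squares(f,[.5,-.2,.05]);return r.x.round(4),np.abs(r.fun).max().round(1)
E
python3 log.py; python3 - <<'E'
from h import *
print("case corner",tri((427,155),(87,270)))
print("marker peak-ish",tri((405,161),(114,252)), "marker L base",back((397,170),0,"top"),back((415,156),0.06,"top"))
print("red head",tri((368,215.5),(152,146)),"yel head",tri((318,230),(192,130)))
print("white head",tri((357.1,172.9),(168.5,168)))
# feet, scene bottoms
for n,u in (("red",(161,209)),("yel",(199,192)),("white",(177.5,231))): print(n,"foot front",back(u,0,"scene").round(3))
E
```

```text
[-22.2  15.8  83.6  20.8  88.5 134. ] [ 0.5658 -0.0101  0.3198] 10.5
case corner (array([ 0.6234, -0.4267,  0.038 ]), np.float64(0.4))
marker peak-ish (array([ 0.6041, -0.3681,  0.0509]), np.float64(0.7)) marker L base [ 0.59412681 -0.36494732  0.        ] [ 0.61421391 -0.3910341   0.06      ]
red head (array([ 0.4509, -0.2437,  0.1889]), np.float64(1.0)) yel head (array([ 0.4192, -0.1443,  0.1876]), np.float64(0.4))
white head (array([ 0.5395, -0.2225,  0.1912]), np.float64(1.2))
red foot front [ 0.458 -0.252  0.   ]
yel foot front [ 0.428 -0.148  0.   ]
white foot front [ 0.543 -0.227  0.   ]
```

Request:
{"op": "carry_out", "data": {"increments": [{"travel":[-2,-29,0],"roll":0,"claw":-0.4},{"travel":[-2,-29,0],"roll":0,"claw":-0.4},{"travel":[-2,-29,0],"roll":0,"claw":-0.4},{"travel":[-2,-29,0],"roll":0,"claw":-0.4},{"travel":[-2,-29,0],"roll":0,"claw":-0.4},{"travel":[-2,-29,0],"roll":0,"claw":-0.4},{"travel":[-2,-29,0],"roll":0,"claw":-0.4},{"travel":[-2,-29,0],"roll":0,"claw":-0.4},{"travel":[-2,-29,0],"roll":0,"claw":-0.4},{"travel":[-1,-29,0],"roll":0,"claw":-0.4}]}}

```text
time: 11.33
eef_pos: [0.543, -0.2998, 0.3162]
ee_rot: [[0.367, -0.93, 0.012], [-0.862, -0.335, 0.379], [-0.348, -0.15, -0.925]]
wrist_force: [0.2, 0.9, 0.2]
width: 0.301
finger_force: 0.0
```

Request:
{"op": "carry_out", "data": {"increments": [{"travel":[0,0,-26],"roll":0,"claw":-0.4},{"travel":[0,0,-26],"roll":0,"claw":-0.4},{"travel":[0,0,-26],"roll":0,"claw":-0.4},{"travel":[0,0,-26],"roll":0,"claw":-0.4},{"travel":[0,0,-26],"roll":0,"claw":-0.4},{"travel":[0,0,-26],"roll":0,"claw":-0.4},{"travel":[0,0,-26],"roll":0,"claw":-0.4},{"travel":[0,0,-26],"roll":0,"claw":-0.4},{"travel":[0,0,-26],"roll":0,"claw":-0.4},{"travel":[0,0,-26],"roll":0,"claw":-0.4}]}}

```text
time: 12.17
eef_pos: [0.543, -0.2983, 0.0553]
ee_rot: [[0.367, -0.93, 0.012], [-0.863, -0.336, 0.379], [-0.348, -0.15, -0.925]]
wrist_force: [0.1, -0.8, 0.0]
width: 0.303
finger_force: 0.0
```

```bash
python3 log.py
```

```text
[-45.1  39.6  83.2  16.7  73.6 106.4] [ 0.543  -0.2983  0.0553] 12.1667
```

Request:
{"op": "carry_out", "data": {"increments": [{"travel":[3,0,-20],"roll":0,"claw":-0.4},{"travel":[3,0,-12],"roll":0,"claw":-0.4},{"travel":[0,0,-8],"roll":0,"claw":-0.4},{"travel":[0,0,-2],"roll":0,"claw":-0.4}]}}

```text
time: 12.5
eef_pos: [0.5494, -0.2977, 0.0138]
ee_rot: [[0.37, -0.929, 0.011], [-0.861, -0.339, 0.38], [-0.349, -0.15, -0.925]]
wrist_force: [-0.5, 0.2, -0.3]
width: 0.303
finger_force: 0.0
```

```bash
cat >> h.py <<'E'
def gsamp():
    g=lambda *a:np.stack(np.meshgrid(*[np.linspace(lo,hi,n) for lo,hi,n in a]),-1).reshape(-1,3)/1000
    return np.r_[g((-37.5,37.5,9),(-89,89,25),(-145,-80,9)),g((-45,45,9),(-45,45,9),(-260,-145,12))]
def clear(p,R,axis,prof=((.0,.045,.025),(.045,.150,.010),(.150,.205,.021))):
    X=p+gsamp()@R.T;d=np.hypot(X[:,0]-axis[0],X[:,1]-axis[1]);o=[]
    for lo,hi,r in prof:
        m=(X[:,2]>lo-.003)&(X[:,2]<hi+.003);o.append(round(1000*(d[m].min()-r),1) if m.any() else None)
    return o
E
python3 log.py; python3 - <<'E'
from h import *
s=bot.get_state();p=s['eef_pos'];R=s['ee_rot']
dn=np.array([-R[0,0],-R[1,0],0]);dn/=np.linalg.norm(dn)
for dist in (28,31,34): print(dist,clear(p,R,(p+dn*dist/1000)[:2]))
lamp=np.array([.536,-.222,0]);c0=lamp-.031*dn
push=np.array([-.178,.984,0])
for k in (0,.03,.06,.09,.12,.15,.2):
    q=c0+push*k;q[2]=p[2];print(k,"red",clear(q,R,(.4500,-.243)),"yel",clear(q,R,(.418,-.141)))
# fingers lowest
F=np.array([[x,y,0] for x in(-10,10) for y in(-27,27)])/1000;print((p+F@R.T)[:,2],p-c0,dn)
E
```

```text
[-44.7  42.9  83.4  17.2  70.2 105.5] [ 0.5494 -0.2977  0.0138] 12.5
28 [None, np.float64(11.3), np.float64(16.1)]
31 [None, np.float64(14.3), np.float64(19.1)]
34 [None, np.float64(17.3), np.float64(22.1)]
0 red [None, np.float64(24.0), np.float64(33.6)] yel [None, np.float64(130.6), np.float64(136.6)]
0.03 red [None, np.float64(-5.6), np.float64(6.2)] yel [None, np.float64(101.1), np.float64(108.0)]
0.06 red [None, np.float64(-9.3), np.float64(-17.2)] yel [None, np.float64(71.5), np.float64(80.3)]
0.09 red [None, np.float64(-8.2), np.float64(7.8)] yel [None, np.float64(41.9), np.float64(53.9)]
0.12 red [None, np.float64(-6.7), np.float64(15.8)] yel [None, np.float64(12.7), np.float64(24.4)]
0.15 red [None, np.float64(12.7), np.float64(19.8)] yel [None, np.float64(-4.1), np.float64(-5.2)]
0.2 red [None, np.float64(62.3), np.float64(38.9)] yel [None, np.float64(0.6), np.float64(13.6)]
[0.0213503  0.01326271 0.01436911 0.00628152] [ 0.00111817 -0.04723392  0.01381591] [-0.39501612  0.91867419  0.        ]
```

```bash
python3 - <<'E'
from h import *
s=bot.get_state();p=s['eef_pos'];R0=s['ee_rot'];f0=113.3
xs=np.arange(.50,.64,.004)
print("phi  lamp y:",np.arange(-.222,.03,.02).round(3))
for phi in (70,80,90,100,110,120,130):
    a=np.radians(phi-f0);Rz=np.array([[np.cos(a),-np.sin(a),0],[np.sin(a),np.cos(a),0],[0,0,1]]);R=Rz@R0
    dn=np.array([np.cos(np.radians(phi)),np.sin(np.radians(phi)),0]);row=[]
    for y in np.arange(-.222,.03,.02):
        ok=None
        for x in xs[::-1]:
            q=np.array([x,y,0])-.031*dn;q[2]=.0138
            m=min(v for ax in ((.45,-.243),(.418,-.141)) for v in clear(q,R,ax)[1:] if v is not None) if any(v is not None for v in clear(q,R,(.45,-.243))) else 99
            if m<6: break
            ok=x
        row.append(None if ok is None else int(round(ok*1000)))
    print(phi,row)
E
```

```text
phi  lamp y: [-0.222 -0.202 -0.182 -0.162 -0.142 -0.122 -0.102 -0.082 -0.062 -0.042
 -0.022 -0.002  0.018]
70 [596, 600, 608, 600, 604, 604, 580, 576, 572, 572, 572, 552, 500]
80 [596, 588, 592, 596, 592, 584, 584, 560, 564, 560, 552, 552, 532]
90 [580, 588, 580, 580, 580, 576, 560, 556, 548, 548, 544, 528, 528]
100 [556, 572, 580, 572, 564, 560, 552, 548, 540, 532, 528, 524, 500]
110 [500, 552, 564, 568, 552, 544, 536, 532, 536, 524, 512, 504, 500]
120 [500, 516, 544, 552, 552, 528, 516, 512, 520, 520, 500, 500, 500]
130 [500, 500, 520, 532, 536, 532, 500, 500, 500, 504, 500, 500, 500]
```

With the face turned to about 130° and a 36 mm V between the fingers, the body clears the red and yellow lamps. I'll turn, set the opening and come up to the foot.

Request:
{"op": "carry_out", "data": {"increments": [{"travel":[2,0,0],"roll":0.1,"claw":-0.18},{"travel":[2,0,0],"roll":0.1,"claw":-0.18},{"travel":[0,0,0],"roll":0.09,"claw":-0.18},{"travel":[0,10,0],"roll":0,"claw":-0.18},{"travel":[0,10,0],"roll":0,"claw":-0.18},{"travel":[0,8,0],"roll":0,"claw":-0.18},{"travel":[0,6,0],"roll":0,"claw":-0.18},{"travel":[0,6,0],"roll":0,"claw":-0.18},{"travel":[0,5,0],"roll":0,"claw":-0.18}]}}

```text
time: 13.25
eef_pos: [0.5538, -0.2519, 0.0154]
ee_rot: [[0.602, -0.792, -0.097], [-0.719, -0.591, 0.366], [-0.348, -0.151, -0.925]]
wrist_force: [0.9, -0.7, 0.4]
width: 0.41
finger_force: 0.0
```

```bash
cat > view.py <<'E'
import sys
from h import *
s=bot.get_state();p=s['eef_pos'];R=s['ee_rot']
w=s['width']*.044
print(p.round(4),"face",np.degrees(np.arctan2(-R[1,0],-R[0,0])).round(1),"w",(s['width']*88).round(1),"F",s['wrist_force'].round(1),s['time'])
F=p+np.array([[x,y,0] for y in(w,-w) for x in(-.01,.01)])@R.T
print("finger inner corners (frontL,rearL,frontR,rearR)",F.round(3).tolist())
def white(n,roi):
    a=bot.capture(n);h=cv2.cvtColor(a,cv2.COLOR_RGB2HSV).astype(int)
    m=((h[...,1]<45)&(h[...,2]>190)).astype(np.uint8);k=np.zeros_like(m);r0,r1,c0,c1=roi;k[r0:r1,c0:c1]=m[r0:r1,c0:c1]
    nn,l,st,ce=cv2.connectedComponentsWithStats(k)
    return a,[(st[i,4],ce[i].round(1).tolist()) for i in range(1,nn) if st[i,4]>25]
a,cs=white("top",(80,300,170,400))
print("top white",[(c,back(c[1],.205,"top")[:2].round(4).tolist()) for c in cs])
if len(sys.argv)>1:
    b=bot.capture("scene")
    cv2.imwrite(sys.argv[1],np.hstack([cv2.resize(a[100:260,180:390],(400,305),interpolation=2),cv2.resize(b[90:270,100:340],(400,305),interpolation=2)])[:,:,::-1])
E
python3 view.py pics/v1.png; python3 - <<'E'
import cv2,sys
sys.path.insert(0,'.')
import numpy as np
from h import *
a=cv2.imread('pics/top0.png')[:,:,::-1];h=cv2.cvtColor(np.ascontiguousarray(a),cv2.COLOR_RGB2HSV)
print(a[172,357],h[172,357])
E
```

```text
[196 198 177] [ 33  27 198]Traceback (most recent call last):
  File "view.py", line 5, in <module>
    print(p.round(4),"face",np.degrees(np.arctan2(-R[1,0],-R[0,0])).round(1),"w",(s['width']*88).round(1),"F",s['wrist_force'].round(1),s['time'])
                                                                                 ^^^^^^^^^^^^^^^^^^^^^
AttributeError: 'float' object has no attribute 'round'
```

```bash
sed -i "s/(s\['width'\]\*88).round(1)/round(s['width']*88,1)/; s/>190)/>175)/" view.py; python3 view.py pics/v1.png
```

```text
[ 0.5538 -0.2519  0.0154] face 130.0 w 36.1 F [ 0.9 -0.7  0.4] 13.25
finger inner corners (frontL,rearL,frontR,rearR) [[0.534, -0.255, 0.016], [0.546, -0.27, 0.009], [0.562, -0.234, 0.022], [0.574, -0.248, 0.015]]
top white [((np.int32(67), [225.3, 163.2]), [0.5519, 0.0482]), ((np.int32(121), [189.2, 209.3]), [0.4547, 0.1182]), ((np.int32(53), [234.1, 296.4]), [0.2847, 0.0227])]
```

View pics/v1.png

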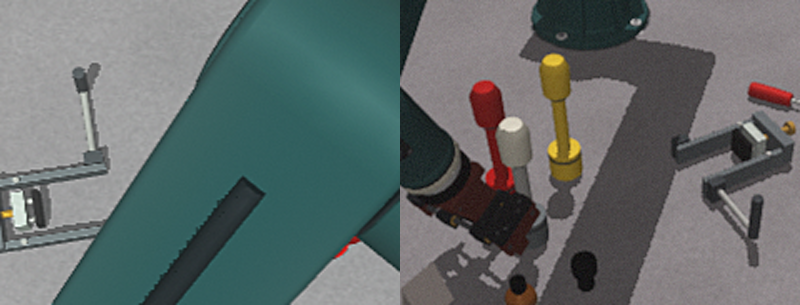

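The scene view (right half) shows the lamp upright at about (514,130). The fingers are low behind its foot and the gripper body leans away from the stem. The arm hides the top view. I'll start the slow push.

Request:
{"op": "carry_out", "data": {"increments": [{"travel":[0,4,0],"roll":0,"claw":-0.18},{"travel":[0,4,0],"roll":0,"claw":-0.18},{"travel":[0,4,0],"roll":0,"claw":-0.18},{"travel":[0,4,0],"roll":0,"claw":-0.18},{"travel":[0,5,0],"roll":0,"claw":-0.18},{"travel":[0,5,0],"roll":0,"claw":-0.18},{"travel":[0,5,0],"roll":0,"claw":-0.18},{"travel":[0,5,0],"roll":0,"claw":-0.18}]}}

```text
time: 14.02
eef_pos: [0.5543, -0.2165, 0.0151]
ee_rot: [[0.603, -0.792, -0.097], [-0.718, -0.592, 0.366], [-0.347, -0.151, -0.926]]
wrist_force: [0.1, -3.0, -0.7]
width: 0.41
finger_force: 1.6
```

```bash
cat > trk.py <<'E'
import sys
from h import *
def blob(a,near):
    h=cv2.cvtColor(np.ascontiguousarray(a),cv2.COLOR_RGB2HSV).astype(int)
    m=((h[...,1]<50)&(h[...,2]>140)).astype(np.uint8)
    n,l,st,ce=cv2.connectedComponentsWithStats(m)
    c=[(np.hypot(*(ce[i]-near)),i) for i in range(1,n) if 100<st[i,4]<900]
    return [(round(d,1),st[i].tolist(),ce[i]) for d,i in sorted(c)[:2]]
ref=blob(cv2.imread("pics/scene0.png")[:,:,::-1],(169,172))[0]
ax0=np.array([.536,-.222])
# top-of-head row & mid column used
def pt(b): x,y,w,h,_=b[1];return (x+w/2,y)
off=ax0-back(pt(ref),.205,"scene")[:2]
def track(guess):
    a=bot.capture("scene");b=blob(a,proj(np.r_[guess,.19],"scene")[0])[0]
    L=back(pt(b),.205,"scene")[:2]+off
    c,s_=np.cos(DP[2]),np.sin(DP[2]);d=L-DP[:2]
    return a,b,L,np.array([c*d[0]+s_*d[1],-s_*d[0]+c*d[1]])*1000
DP=np.array([.48946,.07040,1.75029])
if __name__=="__main__":
    print("ref",ref[:2],off)
    s=bot.get_state();p=s['eef_pos'];R=s['ee_rot'];f=np.degrees(np.arctan2(-R[1,0],-R[0,0]))
    dn=-R[:2,0]/np.hypot(*R[:2,0]);y0=s['width']*.044
    a,b,L,d=track(p[:2]+.027*dn)
    print("blob",b[0],b[1],"lamp",L.round(4),"dock",d.round(1),"TCP",p.round(4),"face",f.round(1),"ahead/left",((L-p[:2])@dn*1000).round(1),((L-p[:2])@[-dn[1],dn[0]]*1000).round(1),"F",s['wrist_force'].round(1),s['time'])
    print("clear lamp",clear(p,R,L),"red",clear(p,R,(.45,-.243)),"yel",clear(p,R,(.418,-.141)))
E
python3 trk.py
```

```text
ref (np.float64(179.6), [207, 336, 20, 20, 315]) [-0.40044612 -0.00218238]
blob 134.1 [148, 0, 35, 53, 824] lamp [-0.7817 -0.0702] dock [  88.6 1275.8] TCP [ 0.5543 -0.2165  0.0151] face 130.0 ahead/left 971.2 929.1 F [ 0.1 -3.  -0.7] 14.0167
clear lamp [None, np.float64(1256.8), np.float64(1256.0)] red [None, np.float64(24.3), np.float64(36.2)] yel [None, np.float64(125.1), np.float64(129.9)]
```

```bash
python3 - <<'E'
import cv2,numpy as np
a=cv2.imread("pics/scene0.png");h=cv2.cvtColor(a,cv2.COLOR_BGR2HSV)
print(h[160:190:5,169].tolist(),h[165,[150,160,178,182]].tolist(),h[300:303,169].tolist(),h[210,220].tolist())
E
```

```text
[[23, 29, 191], [21, 26, 203], [14, 36, 121], [21, 40, 103], [25, 30, 103], [23, 32, 104]] [[176, 76, 81], [21, 24, 179], [162, 10, 122], [173, 8, 127]] [[165, 13, 120], [150, 9, 116], [175, 12, 123]] [165, 9, 113]
```

```bash
python3 - <<'E'
t=open('trk.py').read()
t=t.replace("((h[...,1]<50)&(h[...,2]>140))","((h[...,0]>10)&(h[...,0]<40)&(h[...,1]>14)&(h[...,1]<60)&(h[...,2]>150))").replace("100<st[i,4]<900","35<st[i,4]<350").replace("x,y,w,h,_=b[1];return (x+w/2,y)","return b[2]").replace("(169,172)","(169,163)").replace(",.19]",",.205]")
open('trk.py','w').write(t)
E
python3 trk.py
```

```text
ref (np.float64(2.8), [160, 159, 14, 9, 95]) [-0.00430439  0.000881  ]
blob 1.7 [173, 156, 15, 10, 110] lamp [ 0.538  -0.1947] dock [-269.5   -0.4] TCP [ 0.5541 -0.2152  0.0152] face 130.0 ahead/left 26.0 -0.9 F [-0.4 -1.  -1. ] 14.0667
clear lamp [None, np.float64(9.2), np.float64(14.0)] red [None, np.float64(23.2), np.float64(35.2)] yel [None, np.float64(124.0), np.float64(128.9)]
```

Tracking works: the lamp sits in the V (26 mm ahead of the TCP, centred), as predicted. Continuing.

Request:
{"op": "carry_out", "data": {"increments": [{"travel":[0,6,0],"roll":0,"claw":-0.18},{"travel":[0,6,0],"roll":0,"claw":-0.18},{"travel":[0,6,0],"roll":0,"claw":-0.18},{"travel":[0,6,0],"roll":0,"claw":-0.18},{"travel":[0,6,0],"roll":0,"claw":-0.18},{"travel":[0,6,0],"roll":0,"claw":-0.18},{"travel":[0,6,0],"roll":0,"claw":-0.18},{"travel":[0,6,0],"roll":0,"claw":-0.18},{"travel":[0,6,0],"roll":0,"claw":-0.18},{"travel":[0,6,0],"roll":0,"claw":-0.18}]}}

```text
time: 14.95
eef_pos: [0.5542, -0.1563, 0.0151]
ee_rot: [[0.603, -0.792, -0.097], [-0.718, -0.592, 0.366], [-0.347, -0.151, -0.925]]
wrist_force: [0.4, -3.5, -0.9]
width: 0.413
finger_force: 1.7
```

```bash
python3 trk.py
```

```text
ref (np.float64(2.8), [160, 159, 14, 9, 95]) [-0.00430439  0.000881  ]
blob 3.0 [201, 151, 9, 9, 61] lamp [ 0.5355 -0.141 ] dock [-216.3   -7.6] TCP [ 0.5542 -0.1563  0.0151] face 130.0 ahead/left 23.7 4.5 F [ 0.4 -3.5 -0.9] 14.95
clear lamp [None, np.float64(6.4), np.float64(11.6)] red [None, np.float64(16.4), np.float64(5.4)] yel [None, np.float64(76.8), np.float64(86.6)]
```

Request:
{"op": "carry_out", "data": {"increments": [{"travel":[-1.6,6.4,0],"roll":0,"claw":-0.18},{"travel":[-1.6,6.4,0],"roll":0,"claw":-0.18},{"travel":[-1.6,6.4,0],"roll":0,"claw":-0.18},{"travel":[-1.6,6.4,0],"roll":0,"claw":-0.18},{"travel":[-1.6,6.4,0],"roll":0,"claw":-0.18},{"travel":[-1.6,6.4,0],"roll":0,"claw":-0.18},{"travel":[-1.6,6.4,0],"roll":0,"claw":-0.18},{"travel":[-1.6,6.4,0],"roll":0,"claw":-0.18},{"travel":[-1.6,6.4,0],"roll":0,"claw":-0.18},{"travel":[-1.6,6.4,0],"roll":0,"claw":-0.18}]}}

```text
time: 15.83
eef_pos: [0.538, -0.0923, 0.0151]
ee_rot: [[0.603, -0.792, -0.097], [-0.718, -0.592, 0.366], [-0.347, -0.151, -0.925]]
wrist_force: [1.5, -3.4, -0.3]
width: 0.41
finger_force: 2.0
```

```bash
python3 trk.py; python3 view.py pics/v2.png | head -1
```

```text
ref (np.float64(2.8), [160, 159, 14, 9, 95]) [-0.00430439  0.000881  ]
blob 244.9 [436, 21, 30, 19, 162] lamp [0.1664 0.7393] dock [715.8 198.5] TCP [ 0.538  -0.0923  0.0151] face 130.0 ahead/left 875.8 -250.2 F [ 1.5 -3.4 -0.3] 15.8333
clear lamp [None, np.float64(880.5), np.float64(884.4)] red [None, np.float64(43.3), np.float64(51.5)] yel [None, np.float64(25.3), np.float64(29.9)]
[ 0.5373 -0.0907  0.0153] face 130.0 w 36.0 F [ 0.6 -1.5 -0.2] 15.8833
```

View pics/v2.png

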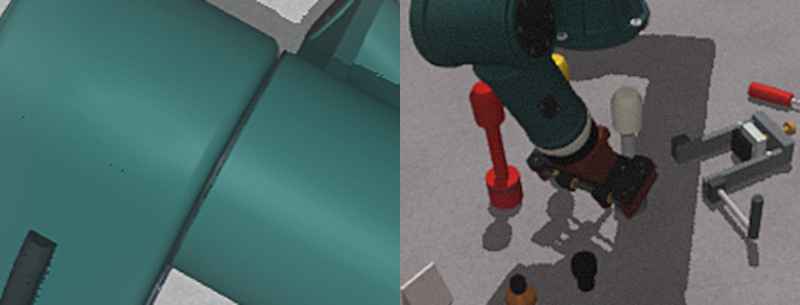

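```bash
python3 - <<'E'
t=open('trk.py').read()
t=t.replace('(h[...,2]>150)','(h[...,2]>V)').replace("def blob(a,near):","def blob(a,near,V=150):").replace("b=blob(a,proj(np.r_[guess,.205],\"scene\")[0])[0]","""g=proj(np.r_[guess,.205],"scene")[0];b=blob(a,g)
    if not b or b[0][0]>8: b=blob(a,g,V=105);print("dark",g.round(1),a[int(g[1]),int(g[0])],[ (q[0],q[1]) for q in b])
    b=b[0]""")
open('trk.py','w').write(t)
E
python3 trk.py; python3 - <<'E'
from h import *
h=cv2.cvtColor(bot.capture("scene"),cv2.COLOR_RGB2HSV)
for r in range(136,176,3): print(r,[tuple(h[r,c].tolist()) for c in (222,228,232,236,240,244,250)])
E
```

```text
ref (np.float64(2.8), [160, 159, 14, 9, 95]) [-0.00430439  0.000881  ]
dark [235.1 142.9] [110 107 100] [(np.float64(46.6), [183, 162, 31, 19, 56]), (np.float64(90.7), [202, 50, 26, 8, 67])]
blob 46.6 [183, 162, 31, 19, 56] lamp [ 0.5923 -0.1632] dock [-248.2  -59.5] TCP [ 0.5375 -0.0915  0.0152] face 130.0 ahead/left -90.1 4.2 F [ 0.5 -0.1 -0.2] 15.9833
clear lamp [None, np.float64(-6.1), np.float64(-20.7)] red [None, np.float64(43.4), np.float64(51.9)] yel [None, np.float64(24.8), np.float64(29.4)]
136 [(167, 16, 147), (173, 14, 143), (173, 7, 141), (158, 7, 139), (176, 12, 146), (176, 14, 124), (0, 7, 72)]
139 [(165, 11, 140), (176, 12, 144), (171, 12, 143), (160, 11, 139), (150, 7, 141), (175, 10, 150), (150, 7, 69)]
142 [(176, 14, 147), (165, 11, 145), (17, 31, 117), (19, 32, 110), (16, 23, 120), (0, 5, 144), (0, 10, 76)]
145 [(161, 14, 146), (9, 16, 114), (18, 30, 126), (21, 30, 119), (30, 24, 118), (170, 11, 135), (150, 14, 74)]
148 [(163, 12, 145), (19, 34, 104), (30, 24, 126), (20, 38, 136), (19, 32, 127), (24, 29, 87), (163, 24, 73)]
151 [(163, 13, 139), (26, 35, 110), (18,
[... 222 characters left out ...]
120), (26, 31, 124), (20, 32, 119), (30, 25, 104), (143, 14, 71)]
160 [(0, 17, 137), (28, 31, 108), (18, 26, 118), (19, 29, 123), (25, 40, 120), (25, 31, 100), (165, 19, 82)]
163 [(162, 9, 137), (30, 40, 95), (19, 23, 123), (28, 26, 119), (18, 28, 117), (23, 22, 92), (174, 16, 79)]
166 [(4, 146, 42), (13, 19, 118), (24, 33, 116), (14, 23, 124), (23, 27, 114), (0, 6, 81), (8, 14, 73)]
169 [(6, 138, 50), (176, 14, 143), (150, 9, 88), (25, 18, 83), (5, 18, 85), (170, 10, 74), (0, 7, 76)]
172 [(7, 164, 45), (175, 22, 141), (174, 13, 101), (23, 10, 99), (38, 13, 79), (18, 18, 70), (173, 13, 81)]
175 [(2, 158, 42), (10, 6, 135), (150, 9, 108), (8, 11, 93), (38, 13, 78), (15, 7, 70), (173, 13, 78)]
```

```bash
cat > trk.py <<'E'
from h import *
DP=np.array([.48946,.07040,1.75029]);ax0=np.array([.536,-.222])
def head(a,g):
    h=cv2.cvtColor(np.ascontiguousarray(a),cv2.COLOR_RGB2HSV).astype(int)
    m=((h[...,0]>8)&(h[...,0]<45)&(h[...,1]>14)&(h[...,1]<60)&(h[...,2]>78)).astype(np.uint8)
    m=cv2.medianBlur(m,5);k=np.zeros_like(m);u,v=np.round(g).astype(int);k[v-14:v+36,u-20:u+20]=1;m*=k
    n,l,st,ce=cv2.connectedComponentsWithStats(m);i=1+st[1:,4].argmax();m=l==i
    v=np.nonzero(m.any(1))[0];mid=m[v[0]+8:v[0]+24];lo=np.median([np.nonzero(r)[0][0] for r in mid if r.any()]);hi=np.median([np.nonzero(r)[0][-1] for r in mid if r.any()])
    return np.array([(lo+hi)/2,v[0]+4.]),(lo,hi,v[0],v[-1],st[i,4])
r0,i0=head(cv2.imread("pics/scene0.png")[:,:,::-1],proj(np.r_[ax0,.205],"scene")[0])
off=ax0-back(r0,.205,"scene")[:2]
def dk(L):
    c,s=np.cos(DP[2]),np.sin(DP[2]);d=L-DP[:2];return (np.array([c*d[0]+s*d[1],-s*d[0]+c*d[1]])*1000).round(1)
if __name__=="__main__":
    s=bot.get_state();p=s['eef_pos'];R=s['ee_rot'];f=np.degrees(np.arctan2(-R[1,0],-R[0,0]))
    dn=-R[:2,0]/np.hypot(*R[:2,0])
    u,i=head(bot.capture("scene"),proj(np.r_[p[:2]+.028*dn,.205],"scene")[0]);L=back(u,.205,"scene")[:2]+off
    print("ref",r0,i0,off.round(4),"now",u,i)
    print("lamp",L.round(4),"dock",dk(L),"| TCP",p.round(4),dk(p[:2]),"face",f.round(1),"ahead/left",((L-p[:2])@dn*1000).round(1),((L-p[:2])@[-dn[1],dn[0]]*1000).round(1),"F",s['wrist_force'].round(1),s['time'])
    print("clear lamp",clear(p,R,L),"yel",clear(p,R,(.418,-.141)))
E
python3 trk.py
```

```text
ref [168. 163.] (np.float64(159.0), np.float64(177.0), np.int64(159), np.int64(188), np.int32(490)) [-0.0053 -0.0026] now [235.75 145.  ] (np.float64(227.0), np.float64(244.5), np.int64(141), np.int64(169), np.int32(459))
lamp [ 0.5223 -0.0743] dock [-148.2   -6.5] | TCP [ 0.5378 -0.0922  0.0152] [-168.6  -18.5] face 130.0 ahead/left 23.7 0.3 F [-0.1  0.1 -0. ] 16.0833
clear lamp [None, np.float64(7.0), np.float64(11.7)] yel [None, np.float64(25.1), np.float64(29.9)]
```

Request:
{"op": "carry_out", "data": {"increments": [{"travel":[-1.8,6.1,0],"roll":0,"claw":-0.18},{"travel":[-1.8,6.1,0],"roll":0,"claw":-0.18},{"travel":[-1.8,6.1,0],"roll":0,"claw":-0.18},{"travel":[-1.8,6.1,0],"roll":0,"claw":-0.18},{"travel":[-1.8,6.1,0],"roll":0,"claw":-0.18},{"travel":[-1.8,6.1,0],"roll":0,"claw":-0.18},{"travel":[-1.8,6.1,0],"roll":0,"claw":-0.18},{"travel":[-1.8,6.1,0],"roll":0,"claw":-0.18},{"travel":[-1.8,6.1,0],"roll":0,"claw":-0.18},{"travel":[0,0,0],"roll":0,"claw":-0.18}]}}

```text
time: 16.97
eef_pos: [0.521, -0.0362, 0.0152]
ee_rot: [[0.603, -0.792, -0.099], [-0.717, -0.592, 0.367], [-0.349, -0.151, -0.925]]
wrist_force: [0.4, 0.3, -0.6]
width: 0.411
finger_force: 0.9
```

```bash
python3 trk.py
```

```text
ref [168. 163.] (np.float64(159.0), np.float64(177.0), np.int64(159), np.int64(188), np.int32(490)) [-0.0053 -0.0026] now [257. 136.] (np.float64(249.0), np.float64(265.0), np.int64(132), np.int64(160), np.int32(434))
lamp [ 0.5061 -0.0211] dock [-93.   -0.1] | TCP [ 0.521  -0.0362  0.0152] [-110.5  -12. ] face 130.1 ahead/left 21.2 1.6 F [ 0.4  0.3 -0.6] 16.9667
clear lamp [None, np.float64(4.6), np.float64(9.3)] yel [None, np.float64(25.3), np.float64(14.3)]
```

Now I back off, turn square to the channel, narrow the V and re-engage on the dock axis.

Request:
{"op": "carry_out", "data": {"increments": [{"travel":[4,-8,0],"roll":0,"claw":-0.18},{"travel":[4,-8,0],"roll":0,"claw":-0.18},{"travel":[-5,-6,0],"roll":-0.1,"claw":-0.45},{"travel":[-5,-6,0],"roll":-0.1,"claw":-0.45},{"travel":[-5,-4,0],"roll":-0.1,"claw":-0.45},{"travel":[0,0,0],"roll":-0.1,"claw":-0.45},{"travel":[0,0,0],"roll":-0.12,"claw":-0.45},{"travel":[0,0,0],"roll":0,"claw":-0.45}]}}

```text
time: 17.68
eef_pos: [0.5137, -0.0705, 0.0151]
ee_rot: [[0.161, -0.982, 0.098], [-0.923, -0.114, 0.367], [-0.349, -0.15, -0.925]]
wrist_force: [-0.7, 0.6, 1.2]
width: 0.278
finger_force: 0.0
```

```bash
python3 trk.py
```

```text
ref [168. 163.] (np.float64(159.0), np.float64(177.0), np.int64(159), np.int64(188), np.int32(490)) [-0.0053 -0.0026] now [257. 136.] (np.float64(249.0), np.float64(265.0), np.int64(132), np.int64(159), np.int32(425))
lamp [ 0.5061 -0.0211] dock [-93.   -0.1] | TCP [ 0.5137 -0.0705  0.0151] [-142.9    1.3] face 99.9 ahead/left 50.0 -1.0 F [-0.7  0.6  1.2] 17.6833
clear lamp [None, np.float64(33.2), np.float64(38.0)] yel [None, np.float64(-8.7), np.float64(8.3)]
```

Request:
{"op": "carry_out", "data": {"increments": [{"travel":[-0.9,4.9,0],"roll":0,"claw":-0.45},{"travel":[-0.9,4.9,0],"roll":0,"claw":-0.45},{"travel":[-0.9,4.9,0],"roll":0,"claw":-0.45},{"travel":[-0.7,3.9,0],"roll":0,"claw":-0.45},{"travel":[-0.7,3.9,0],"roll":0,"claw":-0.45},{"travel":[-0.7,3.9,0],"roll":0,"claw":-0.45},{"travel":[-0.9,4.9,0],"roll":0,"claw":-0.45},{"travel":[-0.9,4.9,0],"roll":0,"claw":-0.45},{"travel":[-0.9,4.9,0],"roll":0,"claw":-0.45},{"travel":[-0.9,4.9,0],"roll":0,"claw":-0.45}]}}

```text
time: 18.57
eef_pos: [0.5067, -0.0237, 0.0151]
ee_rot: [[0.166, -0.981, 0.098], [-0.923, -0.12, 0.366], [-0.347, -0.151, -0.926]]
wrist_force: [1.0, -3.0, -1.4]
width: 0.276
finger_force: 1.3
```

```bash
python3 trk.py
```

```text
ref [168. 163.] (np.float64(159.0), np.float64(177.0), np.int64(159), np.int64(188), np.int32(490)) [-0.0053 -0.0026] now [266. 133.] (np.float64(258.0), np.float64(274.0), np.int64(129), np.int64(157), np.int32(427))
lamp [0.5019 0.0013] dock [-70.2   0.1] | TCP [ 0.5067 -0.0237  0.0151] [-95.7  -0.2] face 100.2 ahead/left 25.4 0.3 F [ 1.  -3.  -1.4] 18.5667
clear lamp [None, np.float64(8.6), np.float64(13.2)] yel [None, np.float64(9.9), np.float64(7.8)]
```

Request:
{"op": "carry_out", "data": {"increments": [{"travel":[-0.9,4.9,0],"roll":0,"claw":-0.45},{"travel":[-0.9,4.9,0],"roll":0,"claw":-0.45},{"travel":[-0.9,4.9,0],"roll":0,"claw":-0.45},{"travel":[-0.9,4.9,0],"roll":0,"claw":-0.45},{"travel":[-0.9,4.9,0],"roll":0,"claw":-0.45},{"travel":[-0.9,4.9,0],"roll":0,"claw":-0.45},{"travel":[-0.9,4.9,0],"roll":0,"claw":-0.45},{"travel":[-0.9,4.9,0],"roll":0,"claw":-0.45},{"travel":[-0.9,4.9,0],"roll":0,"claw":-0.45},{"travel":[-0.9,4.9,0],"roll":0,"claw":-0.45}]}}

```text
time: 19.45
eef_pos: [0.4975, 0.0255, 0.0151]
ee_rot: [[0.167, -0.981, 0.098], [-0.923, -0.12, 0.366], [-0.347, -0.151, -0.925]]
wrist_force: [-0.3, -2.2, -0.3]
width: 0.273
finger_force: 1.5
```

```bash
python3 trk.py; python3 view.py pics/v3.png|head -1
```

```text
ref [168. 163.] (np.float64(159.0), np.float64(177.0), np.int64(159), np.int64(188), np.int32(490)) [-0.0053 -0.0026] now [285. 127.] (np.float64(277.0), np.float64(293.0), np.int64(123), np.int64(149), np.int32(402))
lamp [0.4939 0.0492] dock [-21.6  -0.6] | TCP [0.4975 0.0255 0.0151] [-45.6   0.1] face 100.2 ahead/left 24.0 -0.7 F [-0.3 -2.2 -0.3] 19.45
clear lamp [None, np.float64(7.1), np.float64(11.8)] yel [None, np.float64(54.6), np.float64(20.4)]
[0.4968 0.0265 0.0152] face 100.2 w 24.1 F [ 0.2 -0.7 -1. ] 19.5
```

View pics/v3.png

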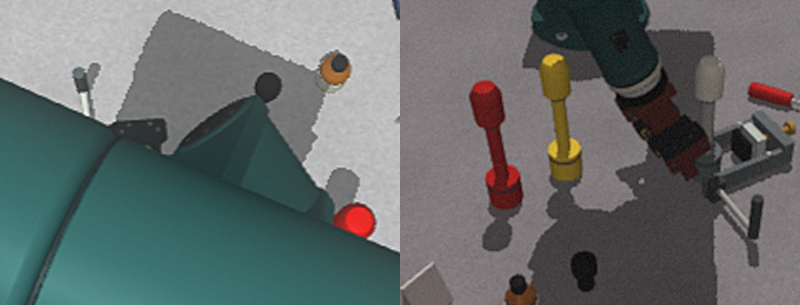

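The lamp is in the mouth, upright and centred, and the red and yellow lamps are where they were. Now I creep towards the pad, watching the force.

Request:
{"op": "carry_out", "data": {"increments": [{"travel":[-0.5,2.5,0],"roll":0,"claw":-0.45},{"travel":[-0.5,2.5,0],"roll":0,"claw":-0.45},{"travel":[-0.5,2.5,0],"roll":0,"claw":-0.45},{"travel":[-0.5,2.5,0],"roll":0,"claw":-0.45},{"travel":[-0.5,2.5,0],"roll":0,"claw":-0.45},{"travel":[-0.5,2.5,0],"roll":0,"claw":-0.45},{"travel":[-0.4,2,0],"roll":0,"claw":-0.45}]}}

```text
time: 20.18
eef_pos: [0.4942, 0.0422, 0.0152]
ee_rot: [[0.166, -0.981, 0.098], [-0.923, -0.12, 0.366], [-0.347, -0.151, -0.925]]
wrist_force: [0.8, -2.2, 0.3]
width: 0.274
finger_force: 1.6
```

Request:
{"op": "carry_out", "data": {"increments": [{"travel":[-0.2,1.0,0],"roll":0,"claw":-0.45},{"travel":[-0.2,1.0,0],"roll":0,"claw":-0.45},{"travel":[-0.2,1.0,0],"roll":0,"claw":-0.45},{"travel":[-0.2,1.0,0],"roll":0,"claw":-0.45}]}}

```text
time: 20.52
eef_pos: [0.4935, 0.046, 0.0152]
ee_rot: [[0.167, -0.981, 0.098], [-0.923, -0.12, 0.366], [-0.347, -0.151, -0.926]]
wrist_force: [-0.4, -4.0, 0.3]
width: 0.274
finger_force: 1.6
```

Request:
{"op": "carry_out", "data": {"increments": [{"travel":[-0.2,1.0,0],"roll":0,"claw":-0.45},{"travel":[-0.2,1.0,0],"roll":0,"claw":-0.45},{"travel":[-0.2,1.0,0],"roll":0,"claw":-0.45},{"travel":[-0.2,1.0,0],"roll":0,"claw":-0.45}]}}

```text
time: 20.85
eef_pos: [0.4926, 0.0501, 0.0151]
ee_rot: [[0.166, -0.981, 0.098], [-0.923, -0.12, 0.366], [-0.347, -0.151, -0.925]]
wrist_force: [0.7, -3.8, 0.6]
width: 0.276
finger_force: 1.6
```

Request:
{"op": "carry_out", "data": {"increments": [{"travel":[0,0,0],"roll":0,"claw":-0.45}]}}

```text
time: 20.93
eef_pos: [0.4925, 0.0503, 0.0152]
ee_rot: [[0.166, -0.981, 0.097], [-0.923, -0.12, 0.366], [-0.348, -0.151, -0.925]]
wrist_force: [1.1, -2.5, -0.4]
width: 0.275
finger_force: 1.3
```

Request:
{"op": "carry_out", "data": {"increments": [{"travel":[-0.2,1.0,0],"roll":0,"claw":-0.45},{"travel":[-0.2,1.0,0],"roll":0,"claw":-0.45},{"travel":[-0.2,1.0,0],"roll":0,"claw":-0.45},{"travel":[-0.2,1.0,0],"roll":0,"claw":-0.45}]}}

```text
time: 21.27
eef_pos: [0.4918, 0.0541, 0.0151]
ee_rot: [[0.166, -0.981, 0.098], [-0.923, -0.12, 0.366], [-0.347, -0.151, -0.925]]
wrist_force: [0.0, -3.6, 0.4]
width: 0.278
finger_force: 1.6
```

```bash
python3 trk.py|tail -2
```

```text
lamp [0.4873 0.0785] dock [8.4 0.7] | TCP [0.4918 0.0541 0.0151] [-16.5   0.6] face 100.2 ahead/left 24.9 0.1 F [ 0.  -3.6  0.4] 21.2667
clear lamp [None, np.float64(8.1), np.float64(12.7)] yel [None, np.float64(79.9), np.float64(45.2)]
```

```bash
python3 - <<'E'
from trk import *
P=back((202.9,209.4),.046,"top");print(dk(P[:2]),"-> lamp axis at contact",dk(P[:2])[0]-25)
E
```

```text
[41.4  2.9] -> lamp axis at contact 16.4
```

Request:
{"op": "carry_out", "data": {"increments": [{"travel":[-0.2,1.0,0],"roll":0,"claw":-0.45},{"travel":[-0.2,1.0,0],"roll":0,"claw":-0.45},{"travel":[-0.2,1.0,0],"roll":0,"claw":-0.45},{"travel":[-0.2,1.0,0],"roll":0,"claw":-0.45}]}}

```text
time: 21.65
eef_pos: [0.491, 0.0581, 0.0152]
ee_rot: [[0.166, -0.981, 0.098], [-0.923, -0.12, 0.366], [-0.347, -0.151, -0.925]]
wrist_force: [0.9, -3.6, 0.9]
width: 0.278
finger_force: 1.6
```

Pad contact is expected at a lamp position of about 16, and the lamp is between 12 and 19 now. I'll keep to small steps.

Request:
{"op": "carry_out", "data": {"increments": [{"travel":[-0.2,1.0,0],"roll":0,"claw":-0.45},{"travel":[-0.2,1.0,0],"roll":0,"claw":-0.45},{"travel":[-0.2,1.0,0],"roll":0,"claw":-0.45},{"travel":[0,0,0],"roll":0,"claw":-0.45}]}}

```text
time: 21.98
eef_pos: [0.4903, 0.0613, 0.0152]
ee_rot: [[0.167, -0.981, 0.097], [-0.923, -0.12, 0.366], [-0.348, -0.151, -0.925]]
wrist_force: [0.5, -2.1, 0.1]
width: 0.272
finger_force: 1.3
```

Request:
{"op": "carry_out", "data": {"increments": [{"travel":[-0.2,1.0,0],"roll":0,"claw":-0.45},{"travel":[-0.2,1.0,0],"roll":0,"claw":-0.45},{"travel":[-0.2,1.0,0],"roll":0,"claw":-0.45}]}}

```text
time: 22.23
eef_pos: [0.4905, 0.0632, 0.0151]
ee_rot: [[0.167, -0.981, 0.099], [-0.923, -0.12, 0.364], [-0.346, -0.152, -0.926]]
wrist_force: [1.2, -8.2, 1.6]
width: 0.277
finger_force: 3.9
```

Request:
{"op": "carry_out", "data": {"increments": [{"travel":[-0.2,1.0,0],"roll":0,"claw":-0.45},{"travel":[-0.2,1.0,0],"roll":0,"claw":-0.45}]}}

```text
time: 22.4
eef_pos: [0.4908, 0.0643, 0.0151]
ee_rot: [[0.167, -0.981, 0.1], [-0.924, -0.121, 0.363], [-0.344, -0.153, -0.926]]
wrist_force: [0.4, -12.0, 3.2]
width: 0.277
finger_force: 5.7
```

Request:
{"op": "carry_out", "data": {"increments": [{"travel":[-0.3,1.0,0],"roll":0,"claw":-0.45},{"travel":[-0.3,1.0,0],"roll":0,"claw":-0.45}]}}

```text
time: 22.57
eef_pos: [0.4909, 0.0653, 0.0151]
ee_rot: [[0.168, -0.981, 0.102], [-0.925, -0.121, 0.361], [-0.342, -0.155, -0.927]]
wrist_force: [0.0, -16.0, 3.3]
width: 0.279
finger_force: 7.4
```

Request:
{"op": "carry_out", "data": {"increments": [{"travel":[0,0,0],"roll":0,"claw":-0.45},{"travel":[0,0,0],"roll":0,"claw":-0.45}]}}

```text
time: 22.73
eef_pos: [0.4909, 0.0653, 0.0151]
ee_rot: [[0.168, -0.981, 0.102], [-0.925, -0.121, 0.361], [-0.342, -0.155, -0.927]]
wrist_force: [-0.1, -13.8, 3.1]
width: 0.272
finger_force: 6.6
```

Request:
{"op": "carry_out", "data": {"increments": [{"travel":[0,0,0],"roll":0,"claw":-0.45},{"travel":[0,0,0],"roll":0,"claw":-0.45},{"travel":[0,0,0],"roll":0,"claw":-0.45},{"travel":[0,0,0],"roll":0,"claw":-0.45},{"travel":[0,0,0],"roll":0,"claw":-0.45},{"travel":[0,0,0],"roll":0,"claw":-0.45},{"travel":[0,0,0],"roll":0,"claw":-0.45},{"travel":[0,0,0],"roll":0,"claw":-0.45}]}}

```text
time: 23.4
eef_pos: [0.4909, 0.0653, 0.0151]
ee_rot: [[0.167, -0.981, 0.102], [-0.925, -0.12, 0.361], [-0.342, -0.155, -0.927]]
wrist_force: [0.1, -14.5, 3.2]
width: 0.278
finger_force: 6.5
```

A steady push of about 14 N at the wrist is held, of which roughly 3 N is bench friction. I'll let go gently and back off straight.

Request:
{"op": "carry_out", "data": {"increments": [{"travel":[0.2,-1,0],"roll":0,"claw":-0.45},{"travel":[0.2,-1,0],"roll":0,"claw":-0.45},{"travel":[0.4,-2,0],"roll":0,"claw":-0.45},{"travel":[0.4,-2,0],"roll":0,"claw":-0.45},{"travel":[0.5,-3,0],"roll":0,"claw":-0.45},{"travel":[1,-6,0],"roll":0,"claw":-0.45},{"travel":[2,-10,0],"roll":0,"claw":-0.45},{"travel":[2,-12,0],"roll":0,"claw":-0.45},{"travel":[2,-12,0],"roll":0,"claw":-0.45},{"travel":[2,-12,0],"roll":0,"claw":-0.45}]}}

```text
time: 24.23
eef_pos: [0.4999, 0.0055, 0.0151]
ee_rot: [[0.166, -0.981, 0.098], [-0.923, -0.12, 0.366], [-0.347, -0.151, -0.926]]
wrist_force: [-0.0, 0.1, -0.6]
width: 0.274
finger_force: 0.0
```

```bash
python3 trk.py|tail -2; python3 - <<'E'
from trk import *
s=bot.get_state();p=s['eef_pos']
u,i=head(bot.capture("scene"),proj(np.r_[D(DP,[[12,0,0]])[0][:2],.205],"scene")[0]);L=back(u,.205,"scene")[:2]+off
print("lamp",dk(L),i,"handle",D(DP,[[-31,-152,65]]),"p",p,s['ee_rot'].round(3).tolist())
for y in(-152,-158): print(y,proj(D(DP,[[-31,y,87]]),"top"))
# start pose behind handle, end pose
for y in (-152-45,-70-18): print(D(DP,[[-31,y,40]]))
E
```

```text
lamp [0.4847 0.071 ] dock [1.5 4.5] | TCP [0.4999 0.0055 0.0151] [-65.7   1.3] face 100.2 ahead/left 67.2 3.3 F [-0.   0.1 -0.6] 24.2333
clear lamp [None, np.float64(49.9), np.float64(54.9)] yel [None, np.float64(38.5), np.float64(6.8)]
lamp [16.  1.] (np.float64(291.0), np.float64(306.5), np.int64(118), np.int64(145), np.int32(409)) handle [[0.64455247 0.06703481 0.065     ]] p [0.50144091 0.00312406 0.01506703] [[0.166, -0.981, 0.1], [-0.924, -0.119, 0.364], [-0.345, -0.153, -0.926]]
-152 [[222.16307982 137.37465102]]
-158 [[221.7891586  134.95725556]]
[[0.68882951 0.07506873 0.04      ]]
[[0.58158068 0.0556088  0.04      ]]
```

The lamp is at dock x ≈ 16, y ≈ 1, and has been let go. Next I lift and go round to the bolt handle's outer side.

Request:
{"op": "carry_out", "data": {"increments": [{"travel":[0,0,27],"roll":0,"claw":-1},{"travel":[0,0,27],"roll":0,"claw":-1},{"travel":[0,0,27],"roll":0,"claw":-1},{"travel":[0,0,27],"roll":0,"claw":-1},{"travel":[0,0,27],"roll":0,"claw":-1},{"travel":[30,0,0],"roll":0,"claw":-1},{"travel":[30,0,0],"roll":0,"claw":-1},{"travel":[30,0,0],"roll":0,"claw":-1},{"travel":[30,0,0],"roll":0,"claw":-1},{"travel":[30,0,0],"roll":0,"claw":-1}]}}

```text
time: 25.17
eef_pos: [0.6503, 0.0072, 0.1501]
ee_rot: [[0.166, -0.981, 0.097], [-0.923, -0.12, 0.366], [-0.348, -0.15, -0.925]]
wrist_force: [0.5, -0.7, 0.1]
width: 0.005
finger_force: 0.0
```

Request:
{"op": "carry_out", "data": {"increments": [{"travel":[6,7,0],"roll":0.125,"claw":-1},{"travel":[6,7,0],"roll":0.125,"claw":-1},{"travel":[6,7,0],"roll":0.125,"claw":-1},{"travel":[6,7,0],"roll":0.125,"claw":-1},{"travel":[6,7,0],"roll":0.125,"claw":-1},{"travel":[6,7,0],"roll":0.125,"claw":-1},{"travel":[6,7,0],"roll":0.125,"claw":-1},{"travel":[6,7,0],"roll":0.125,"claw":-1},{"travel":[0,7,0],"roll":0.125,"claw":-1},{"travel":[0,7,0],"roll":0.125,"claw":-1}]}}

```text
time: 26.0
eef_pos: [0.6975, 0.077, 0.1495]
ee_rot: [[0.928, -0.19, -0.319], [-0.128, -0.97, 0.207], [-0.349, -0.151, -0.925]]
wrist_force: [0.6, 0.3, -0.8]
width: 0.004
finger_force: 0.0
```

Request:
{"op": "carry_out", "data": {"increments": [{"travel":[0,0,0],"roll":0.125,"claw":-1},{"travel":[0,0,0],"roll":0.125,"claw":-1},{"travel":[0,0,0],"roll":0.07,"claw":-1},{"travel":[0,0,0],"roll":0,"claw":-1}]}}

```text
time: 26.33
eef_pos: [0.6972, 0.0787, 0.1494]
ee_rot: [[0.922, 0.123, -0.368], [0.17, -0.981, 0.097], [-0.349, -0.152, -0.925]]
wrist_force: [0.4, -0.0, 0.4]
width: 0.002
finger_force: 0.0
```

```bash
python3 log.py; python3 - <<'E'
from trk import *
s=bot.get_state();p=s['eef_pos'];R=s['ee_rot'];print("dock",dk(p[:2]),"face",np.degrees(np.arctan2(-R[1,0],-R[0,0])),R.round(3).tolist())
a=bot.capture("top");cv2.imwrite("pics/t2.png",cv2.resize(a[80:280,130:380],None,fx=3,fy=3,interpolation=2)[:,:,::-1])
u,i=head(bot.capture("scene"),proj(np.r_[D(DP,[[12,0,0]])[0][:2],.205],"scene")[0]);print("lamp",dk(back(u,.205,"scene")[:2]+off),i)
E
```

```text
[ -1.9  45.1  56.3   4.9 100.4  79.3] [0.6972 0.0787 0.1494] 26.3333
dock [ -29.  -205.9] face -169.55070820058054 [[0.922, 0.123, -0.368], [0.17, -0.981, 0.097], [-0.349, -0.152, -0.925]]
lamp [12.4 -1.5] (np.float64(290.0), np.float64(306.0), np.int64(119), np.int64(145), np.int32(416))
```

Request:
{"op": "carry_out", "data": {"increments": [{"travel":[0,-2,-22],"roll":0,"claw":-1},{"travel":[0,0,-22],"roll":0,"claw":-1},{"travel":[0,0,-22],"roll":0,"claw":-1},{"travel":[0,0,-22],"roll":0,"claw":-1},{"travel":[0,0,-21],"roll":0,"claw":-1},{"travel":[-9,-1.6,0],"roll":0,"claw":-1},{"travel":[-9,-1.6,0],"roll":0,"claw":-1},{"travel":[-9,-1.6,0],"roll":0,"claw":-1},{"travel":[-5,-0.9,0],"roll":0,"claw":-1},{"travel":[-5,-0.9,0],"roll":0,"claw":-1}]}}

```text
time: 27.27
eef_pos: [0.661, 0.0677, 0.0412]
ee_rot: [[0.924, 0.117, -0.364], [0.163, -0.982, 0.099], [-0.346, -0.151, -0.926]]
wrist_force: [4.6, -0.4, -1.6]
width: 0.005
finger_force: 1.7
```

Request:
{"op": "carry_out", "data": {"increments": [{"travel":[-5,-0.9,0],"roll":0,"claw":-1},{"travel":[-5,-0.9,0],"roll":0,"claw":-1},{"travel":[-5,-0.9,0],"roll":0,"claw":-1},{"travel":[-5,-0.9,0],"roll":0,"claw":-1}]}}

```text
time: 27.6
eef_pos: [0.6409, 0.0644, 0.0412]
ee_rot: [[0.924, 0.119, -0.364], [0.165, -0.981, 0.097], [-0.346, -0.15, -0.926]]
wrist_force: [3.7, -1.7, -0.6]
width: 0.006
finger_force: 1.7
```

```bash
cat > bolt.py <<'E'
from trk import *
s=bot.get_state();p=s['eef_pos'];print("TCP",p.round(4),"dock",dk(p[:2]),"F",s['wrist_force'].round(1),s['time'],"=> handle y ~",dk(p[:2])[1]+17.4)
u,i=head(bot.capture("scene"),proj(np.r_[D(DP,[[12,0,0]])[0][:2],.205],"scene")[0]);print("lamp",dk(back(u,.205,"scene")[:2]+off),i)
E
python3 bolt.py
```

```text
TCP [0.6409 0.0644 0.0412] dock [ -33.  -147.9] F [ 3.7 -1.7 -0.6] 27.6 => handle y ~ -130.5
lamp [ -4.  -10.4] (np.float64(290.0), np.float64(298.0), np.int64(123), np.int64(145), np.int32(158))
```

The bolt is moving at about 4 N.

Request:
{"op": "carry_out", "data": {"increments": [{"travel":[-5,-0.9,0],"roll":0,"claw":-1},{"travel":[-5,-0.9,0],"roll":0,"claw":-1},{"travel":[-5,-0.9,0],"roll":0,"claw":-1},{"travel":[-5,-0.9,0],"roll":0,"claw":-1},{"travel":[-5,-0.9,0],"roll":0,"claw":-1},{"travel":[-5,-0.9,0],"roll":0,"claw":-1},{"travel":[-5,-0.9,0],"roll":0,"claw":-1},{"travel":[-5,-0.9,0],"roll":0,"claw":-1},{"travel":[-5,-0.9,0],"roll":0,"claw":-1},{"travel":[-3,-0.5,0],"roll":0,"claw":-1}]}}

```text
time: 28.48
eef_pos: [0.5917, 0.0561, 0.0412]
ee_rot: [[0.923, 0.119, -0.366], [0.166, -0.981, 0.098], [-0.348, -0.151, -0.925]]
wrist_force: [4.1, -1.7, 1.2]
width: 0.002
finger_force: 1.5
```

Request:
{"op": "carry_out", "data": {"increments": [{"travel":[-2,-0.4,0],"roll":0,"claw":-1},{"travel":[-2,-0.4,0],"roll":0,"claw":-1},{"travel":[-2,-0.4,0],"roll":0,"claw":-1},{"travel":[-2,-0.4,0],"roll":0,"claw":-1}]}}

```text
time: 28.82
eef_pos: [0.5846, 0.0548, 0.0412]
ee_rot: [[0.923, 0.119, -0.366], [0.166, -0.981, 0.098], [-0.347, -0.151, -0.926]]
wrist_force: [6.0, 0.3, 0.4]
width: 0.006
finger_force: 3.7
```

```bash
python3 bolt.py
```

```text
TCP [0.5846 0.0548 0.0412] dock [-32.4 -90.8] F [6.  0.3 0.4] 28.8167 => handle y ~ -73.4Traceback (most recent call last):
  File "bolt.py", line 3, in <module>
    u,i=head(bot.capture("scene"),proj(np.r_[D(DP,[[12,0,0]])[0][:2],.205],"scene")[0]);print("lamp",dk(back(u,.205,"scene")[:2]+off),i)
        ~~~~^^^^^^^^^^^^^^^^^^^^^^^^^^^^^^^^^^^^^^^^^^^^^^^^^^^^^^^^^^^^^^^^^^^^^^^^^^^
  File "trk.py", line 7, in head
    n,l,st,ce=cv2.connectedComponentsWithStats(m);i=1+st[1:,4].argmax();m=l==i
                                                      ~~~~~~~~~~~~~~~^^
ValueError: attempt to get argmax of an empty sequence
```

Request:
{"op": "carry_out", "data": {"increments": [{"travel":[-1.5,-0.3,0],"roll":0,"claw":-1},{"travel":[-1.5,-0.3,0],"roll":0,"claw":-1}]}}

```text
time: 29.03
eef_pos: [0.5843, 0.0546, 0.0413]
ee_rot: [[0.925, 0.119, -0.361], [0.165, -0.981, 0.099], [-0.342, -0.151, -0.927]]
wrist_force: [10.9, 2.1, 1.5]
width: 0.004
finger_force: 5.3
```

Request:
{"op": "carry_out", "data": {"increments": [{"travel":[-1.5,-0.3,0],"roll":0,"claw":-1},{"travel":[0,0,0],"roll":0,"claw":-1}]}}

```text
time: 29.2
eef_pos: [0.5842, 0.0545, 0.0414]
ee_rot: [[0.926, 0.12, -0.358], [0.165, -0.981, 0.099], [-0.339, -0.151, -0.928]]
wrist_force: [10.9, 1.8, -0.5]
width: 0.004
finger_force: 5.5
```

That is a firm stop: the TCP holds still as the force rises. I'll back off, lift clear and check.

Request:
{"op": "carry_out", "data": {"increments": [{"travel":[0,0,0],"roll":0,"claw":-1},{"travel":[0,0,0],"roll":0,"claw":-1},{"travel":[3,0.5,0],"roll":0,"claw":-1},{"travel":[6,1,0],"roll":0,"claw":-1},{"travel":[15,2.5,0],"roll":0,"claw":-1},{"travel":[20,3,0],"roll":0,"claw":-1},{"travel":[20,3,0],"roll":0,"claw":-1},{"travel":[10,2,25],"roll":0,"claw":-1},{"travel":[10,2,25],"roll":0,"claw":-1},{"travel":[10,2,25],"roll":0,"claw":-1}]}}

```text
time: 30.03
eef_pos: [0.6723, 0.0701, 0.1158]
ee_rot: [[0.921, 0.119, -0.372], [0.166, -0.981, 0.098], [-0.353, -0.152, -0.923]]
wrist_force: [0.4, -0.4, -0.1]
width: 0.006
finger_force: 0.0
```

Request:
{"op": "carry_out", "data": {"increments": [{"travel":[0,0,30],"roll":0,"claw":-1},{"travel":[0,0,30],"roll":0,"claw":-1},{"travel":[0,30,20],"roll":0,"claw":-1},{"travel":[0,30,20],"roll":0,"claw":-1},{"travel":[0,30,10],"roll":0,"claw":-1},{"travel":[0,30,0],"roll":0,"claw":-1},{"travel":[0,30,0],"roll":0,"claw":-1},{"travel":[0,30,0],"roll":0,"claw":-1},{"travel":[0,30,0],"roll":0,"claw":-1},{"travel":[0,30,0],"roll":0,"claw":-1}]}}

```text
time: 30.87
eef_pos: [0.6722, 0.3109, 0.2254]
ee_rot: [[0.921, 0.119, -0.37], [0.166, -0.981, 0.097], [-0.352, -0.15, -0.924]]
wrist_force: [0.5, 0.5, -0.2]
width: 0.0
finger_force: 0.0
```

```bash
python3 bolt.py; python3 - <<'E'
from trk import *
a=bot.capture("top");b=bot.capture("scene");L=D(DP,[[13,0,0]])[0][:2]
o=[]
for n,im,(r0,r1,c0,c1) in (("top",a,(90,260,150,400)),("scene",b,(90,260,130,380))):
    g=cv2.resize(im,None,fx=4,fy=4,interpolation=2)[:,:,::-1].copy()
    P=proj(D(DP,ring(-31,-70,8,87)),n)*4+1.5;cv2.polylines(g,[P.astype(int)],True,(0,0,255),1)
    P=proj(ring(*L,.025,.045),n)*4+1.5;cv2.polylines(g,[P.astype(int)],True,(0,255,255),1)
    o.append(cv2.resize(g[4*r0:4*r1,4*c0:4*c1],(430,293),interpolation=cv2.INTER_AREA))
cv2.imwrite("pics/fin.png",np.vstack(o))
E
```

```text
TCP [0.6722 0.3109 0.2254] dock [ 204.  -222.7] F [ 0.5  0.5 -0.2] 30.8667 => handle y ~ -205.29999999999998
lamp [15.5  1.3] (np.float64(291.0), np.float64(306.0), np.int64(118), np.int64(144), np.int32(397))
```

View pics/fin.png

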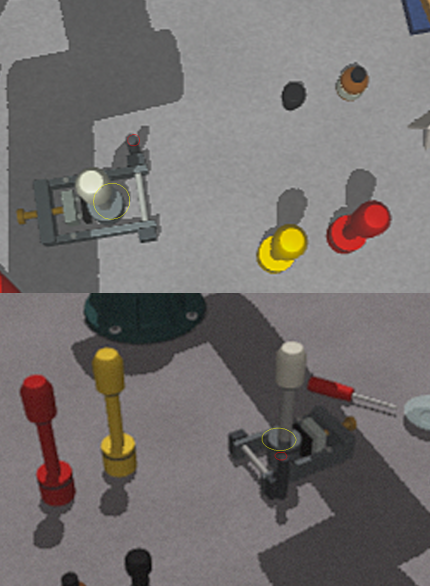

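The final picture shows the lamp upright in the dock at about (105,200), with the bolt fully across behind its foot. The handle at (133,143) sits on the predicted end-stop circle. The other things are in place and the arm is clear, so I'm handing in.

```bash
python3 -c "
from cell import bot
print(bot.job_done())"
```

```text
the job is handed in; nothing more can be done
None
```

The lamp stands upright in the dock after a push on the pad that I estimate at 10–14 N, the bolt is at its end stop behind the foot, the bystanders in view were not disturbed, and the job is handed in; the hand-in returned no verdict.

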